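# Trial-fit a taper-shank arbor in the bench spindle and release it with the drift wedge

### The arm

A 6-joint arm with a two-finger parallel gripper is mounted at the origin on the work surface. World frame = base frame: x ahead of the robot, y to its left, z up, the work surface at z = 0. Lengths are in m, angles in rad, forces in N, time in s.
With the tool pointing down it reaches from about 0.35 to 0.725 m from the base axis. Payload 6 kg.
Tool frame: the origin (TCP) lies midway between the tips of the shut fingers; the grasp point (between the pads) lies 19 mm behind it; x points along the fingers, y is the direction in which the jaws open and shut, and the axes are right-handed (so a half turn about x gives the same grasp; the last joint's range is limited). The gripper opens to 85 mm and grips with 20 to 120 N. Pads are 22 mm wide; open, the fingers measure 114 mm over their backs; the gripper's body (76 mm by 85 mm) begins 54 mm behind the grasp point. The pads swing forward as they close: fully open they stand 13 mm farther back than shut.
Start: joints at [1.551, 0.04, 0.085, 0, -1.615, -0.334], TCP at [0.208, 0.563, 0.199] pointing down, gripper open.
Joint ranges: [-2.56, 2.56], [-1.29, 2.01], [-1.08, 1.49], [-3.29, 1.98], [-2.81, -0.18], [-2.99, 2.99]. Speed limits (rad/s): [2.57, 2.57, 3.01, 3.14, 3.14, 3.14].

### API

Orientations are given as a rotation vector (axis times angle).
In Python, from rig import * gives the robot as it stands. The module is installed in compiled form; this text tells all that it offers.
- The arm moves only by the tool move_arm, never from a script. Its argument "rows" is a list that holds one entry, the list of rows, each a list of 7 numbers: the shift along the tool's x, y, z in cm, then the turn, a rotation vector about the tool's x, y, z in degrees, then the finger opening in cm, from 0 to 8.54. A call has exactly 10 rows; each row is the pose to reach, as a shift and turn from the pose commanded when the call began, along the tool's axes at that moment; what a row does not reach only later rows make up. A row lasts 1/10 s, in which the tool goes at most 50 mm and 8.59 degrees, less where a joint would pass 70% of its speed; a pose out of reach is approached as far as the arm can. A call with a gripper value outside its range is refused whole. The fingers move at their own pace and stop on an object; "force" is the grip in N (left out, the last holds). Time passes only in rows, so rows that repeat a pose let the fingers close, or fill a call up. It gives the time, the measured TCP pose, the force and the opening at its end, in the units of the state.
- sense(): the state, without advancing time (a new reading comes with each control period).
- read_camera(name): name is "side" or "top"; returns a dict with "frame" (480x640x3 uint8, red, green, blue), "range_z" (480x640 float32, m along the optical axis (not along the pixel's ray), 0 where there is no reading), "K" (3x3 intrinsics, pixels), "distortion" ([k1, k2, p1, p2, k3] as OpenCV has them; the pictures are not rectified), "extrinsics" (4x4, takes a point from camera to world coordinates). Camera axes: x right, y down, z forward; pixel columns grow to the right and rows downward; lengths in m; the calibration is good to about 2 mm. A picture is of the moment at which its call begins.
- finish_job(): hands the job in, once; it reports no verdict.
Trained networks look in the newest picture that a camera, given by its name, has taken for a name from the list of things; names that differ only in an ending like _2 or _b are one class to them, and where a whole thing is asked for, a point or a joint stands for the part that bears it (a point fixed in the world has none). Each returns a list of dicts, best first, with "confidence" (0 to 1); they miss things now and then, are a little off and sometimes report something else, mostly with a low value. They report only what shows in the picture. A call takes as long as a camera call. They do not tell look-alikes from the thing itself.
- search_frame(thing, camera): "centre" ([column, row] in pixels, amid what is visible of it).
- spot_point(thing, camera): "centre" ([column, row] in pixels: a listed point, or the origin of a listed thing).
The state is a dict: "t": time; "joint_positions": joint angles; "qvel": joint speeds; "joint_efforts": joint torques, N m; "position": TCP position; "orientation": TCP orientation; "wrist_force": force on the tool from outside, world axes, zero at the start; "wrist_torque": the same for the moment, N m; "width": finger opening in m.
Only numpy, scipy, OpenCV 4.12 (cv2) and the standard library are available. Lean on these libraries where they do the work, as an engineer would, in place of code of your own. Each camera call takes 0.05 s, during which the arm holds its last target.

### The job

Test the taper fit on the bench polishing spindle: take the arbor from its holder, seat it in the spindle with a gentle push, twisting until its tang finds the drive slot inside, then press it fully home so its collar sits flush on the rim, and let go. Then slide the drift wedge along the bed rail into the cross slot under the seated arbor and drive it in, without touching or pulling the arbor, until the wedge has lifted the arbor at least 5 mm. Leave the wedge lying on the rail in the slot with the arbor standing loose above it; never force anything, and leave the bottle, jar and cup where they are.

Things in the scene. Friction and masses are not known exactly. Their poses are not given: they have to be found in the camera images.
- arbor: Loose steel taper-shank arbor, 0.2 kg, upright in the holder. Origin: foot of its tang, z up its axis. Upwards: flat tang 6 mm thick (x), 16 wide (y), to 20 mm; round taper, diameter 22 growing to 30 mm, to 60 mm; collar, 44 mm diameter, to 66 mm; grip head 22 mm across its flats (x), 36 long (y), to 102 mm; brass stud to 114 mm. A half turn is the same.
- arbor_collar (a point): Centre of the underside of the arbor's collar, 60 mm above the arbor's origin.
- arbor_head (a point): Centre of the arbor's grip head, 30 mm above the underside of the collar. Grip here across the arbor's x: the fingertips then just clear the collar.
- holder: Fixed grey block 80 x 80 x 66 mm with an upright through hole of 34 mm; the arbor's collar rests on its top. Origin under its centre.
- spindle: Fixed bench spindle: base plate 110 (x) x 90 (y) x 12 mm, white column 56 mm wide, 100 mm tall with an upright taper bore. Origin under its centre, on the bore axis. A cross slot runs right through the column along the spindle's y, under the bore: 22 mm wide (x), floor at 30 mm, roof at 52 mm. A bed rail, 14 mm wide, top level with the slot floor, leads to it from y = -107 mm.
- spindle_rim (a point): Centre of the bore's mouth (34 mm wide) at the top of the rim, 100 mm above the spindle's origin. The seated arbor's collar touches the rim. The bore narrows to 20 mm. The springy taper grips over the last 8 mm: pressing home takes 8 to 20 N.
- dog_mid (a point): Middle of the top of the drive dog inside the bore, 59 mm above the spindle's origin. Its straight 8 mm slot takes the tang; it lies at an unknown angle, 0.35 to 2.79 rad anticlockwise (from above) of the spindle's y axis. A tang more than about 0.12 rad out of line rests on the dog, collar 19 mm above the rim; in line it drops 11 mm further, to the taper's grip.
- slot_mid (a point): Point on the bore axis on the floor of the cross slot, 30 mm above the spindle's origin. The foot of the seated tang is 10 mm above it.
- wedge: Loose dark steel drift wedge, 0.3 kg, on the counter on its flat underside. Origin: underside, under the middle of its handle; x towards the tip, z up. Handle block 36 (x) x 22 (y) x 36 mm tall; then a neck 10 wide, 19 tall to x = 70 mm; then a 10 mm wide blade, its top sloping from 19 mm tall to 4 mm at the tip, x = 150 mm.
- wedge_handle (a point): Grip point of the wedge, on the handle block 23 mm above the underside of the wedge's origin. Grip across the wedge's y.
- wedge_tip (a point): The wedge's tip, 150 mm ahead of its origin, 2 mm above the underside. Slid along the bed rail into the slot (towards the spindle's +y), it meets the seated tang when the tip is 24 to 29 mm past the bore axis, and has lifted it 6 to 8 mm when 65 mm past. Driving takes under 15 N.
- rinse_bottle: Blue bottle, 70 mm diameter, 170 mm tall, bystander. Origin under its centre.
- jar: Amber jar, 60 mm diameter, 60 mm tall, bystander. Origin under its centre.
- cup: White cup, 70 mm diameter, 85 mm tall, bystander. Origin under its centre.
Mind the look-alikes: they are no part of the job. There is more than one size of the wedge; the one meant has the size given above.

How it is judged:
By the outcome, as a careful person would: the job done as asked, in the order asked, and still so for the second after the job is handed in, with the robot touching nothing.
It also fails if it takes over 72 s, if anything falls off the work surface, if the arm or the gripper's body presses on something with over 40 N, if the wrist force passes 120 N, or if a joint passes its speed limit or range.

## Working session

There is one attempt and no reset: what is moved stays moved. The work goes in short steps, Python scripts to look and compute and a tool call to move; the robot and the scene stay as the last step left them, time stands still between calls to the robot, and variables do not carry over. Pictures are saved under pics/ and viewed, and the job is handed in when it is done.

Besides the shell and the picture viewer there is one more tool, called after "Emit:" as name(argument=value, ...) on one line, values as JSON. move_arm: Moves the arm, as the interface text tells. Its arguments: {"type":"object","properties":{"rows":{"type":"array","items":{"type":"array","items":{"type":"array","items":{"type":"number"}}}},"force":{"type":"number"}},"required":["rows"]}

```bash
mkdir -p pics; cat > h.py <<'E'
from rig import *
import numpy as np, cv2
from scipy.spatial.transform import Rotation as R
def save(name,c):
    cv2.imwrite(f'pics/{name}.png',cv2.cvtColor(c['frame'],cv2.COLOR_RGB2BGR))
def ray(c,px):
    p=cv2.undistortPoints(np.array([[px]],float),c['K'],np.array(c['distortion'],float))[0,0]
    return np.array([p[0],p[1],1.])
def at_z(c,px,z):
    E=np.array(c['extrinsics']);d=E[:3,:3]@ray(c,px);o=E[:3,3]
    return o+d*(z-o[2])/d[2]
def at_depth(c,px):
    E=np.array(c['extrinsics']);u,v=int(round(px[0])),int(round(px[1]))
    w=c['range_z'][max(0,v-1):v+2,max(0,u-1):u+2];w=w[w>0]
    if not len(w): return None
    return E[:3,:3]@(ray(c,px)*np.median(w))+E[:3,3]
def cloud(c):
    v,u=np.mgrid[0:480,0:640]
    p=cv2.undistortPoints(np.stack([u.ravel(),v.ravel()],1).astype(float)[:,None],np.array(c['K'],float),np.array(c['distortion'],float))[:,0]
    z=c['range_z'].ravel();E=np.array(c['extrinsics'])
    P=np.c_[p*z[:,None],z]@E[:3,:3].T+E[:3,3]
    return P.reshape(480,640,3)
def proj(c,P):
    E=np.linalg.inv(np.array(c['extrinsics']));q=E[:3,:3]@np.array(P)+E[:3,3]
    return cv2.projectPoints(q[None],np.zeros(3),np.zeros(3),np.array(c['K'],float),np.array(c['distortion'],float))[0].ravel()
def st():
    s=sense();print('t',s['t'],'pos',np.round(s['position'],4),'ori',np.round(s['orientation'],4),'F',np.round(s['wrist_force'],2),'T',np.round(s['wrist_torque'],3),'w',round(s['width'],4));return s
E
python3 - <<'E'
from h import *
np.set_printoptions(suppress=True)
s=st(); print(R.from_rotvec(s['orientation']).as_matrix().round(3)); print(s['joint_positions'])
for n in('side','top'):
    c=read_camera(n);save(n+'0',c)
    print(n,np.round(c['extrinsics'],3).tolist(),np.round(c['K'],1).tolist())
    for th in ['arbor','arbor_collar','arbor_head','holder','spindle','spindle_rim','slot_mid','wedge','wedge_handle','wedge_tip','rinse_bottle','jar','cup']:
        try:
            r=spot_point(th,n)
            for d in r[:3]:
                p=at_depth(c,d['centre']);print(th,np.round(d['centre'],1),round(d['confidence'],2),None if p is None else p.round(3))
        except Exception as e: print(th,e)
st()
E
```

```text
t 0.0 pos [0.2077 0.5625 0.1977] ori [-2.0294  0.3646  2.0298] F [0.66 0.56 0.88] T [ 0.018  0.009 -0.004] w 0.0857
[[-0.001 -0.346 -0.938]
 [-0.002 -0.938  0.346]
 [-1.     0.002 -0.   ]]
[ 1.55072699  0.04081335  0.08380182 -0.0004682  -1.61550842 -0.33368649]
side [[0.684, -0.564, 0.463, 0.141], [-0.73, -0.538, 0.422, -0.425], [0.011, -0.626, -0.779, 0.901], [0.0, 0.0, 0.0, 1.0]] [[523.8, 0.0, 325.7], [0.0, 523.8, 236.0], [0.0, 0.0, 1.0]]
arbor [173.6 220.9] 0.87 [0.451 0.301 0.05 ]
arbor [333.8 323.5] 0.51 [ 0.525 -0.1    0.005]
arbor [166.2 198.9] 0.18 [0.463 0.331 0.087]
arbor_collar [167.1 201.7] 0.71 [0.463 0.331 0.078]
arbor_head [165.4 191.4] 0.81 [0.467 0.332 0.107]
holder [174.5 219.6] 0.73 [0.453 0.3   0.053]
spindle [280.9 255.3] 0.56 [0.548 0.068 0.048]
spindle_rim [280.3 224.8] 0.74 [0.579 0.099 0.093]
spindle_rim [177.  220.4] 0.22 [0.458 0.298 0.048]
slot_mid [282.9 250.8] 0.81 [0.555 0.069 0.056]
wedge [396.8 365.9] 0.74 [ 0.526 -0.251  0.034]
wedge [405.9 318. ] 0.69 [ 0.615 -0.202  0.033]
wedge_handle [397.8 361.5] 0.97 [ 0.533 -0.248  0.036]
wedge_handle [413.7 
[... 852 characters left out ...]
im [173.7 184. ] 0.3 [0.726 0.288 0.083]
slot_mid [286.7 274. ] 0.98 [0.565 0.092 0.028]
slot_mid [283.2 268.1] 0.52 [0.574 0.097 0.058]
wedge [439.6 235.3] 0.84 [ 0.628 -0.188  0.047]
wedge [467.1 285. ] 0.61 [ 0.537 -0.235  0.036]
wedge_handle [441.  234.4] 0.58 [ 0.629 -0.19   0.047]
wedge_tip [467.8 138.6] 0.69 [ 0.82  -0.26   0.004]
wedge_tip [392.4 295.7] 0.57 [ 0.522 -0.103  0.004]
rinse_bottle [248.1 174.5] 0.79 [0.734 0.152 0.109]
rinse_bottle [138.5 328.3] 0.61 [0.473 0.338 0.114]
jar [301.6 155.4] 0.97 [0.779 0.06  0.06 ]
cup [171.7 185.4] 0.75 [0.724 0.292 0.082]
t 1.4 pos [0.2079 0.5628 0.1987] ori [-2.0289  0.3627  2.0288] F [-0.23 -0.32 -0.07] T [-0.005 -0.034  0.015] w 0.0853
```

View pics/side0.png

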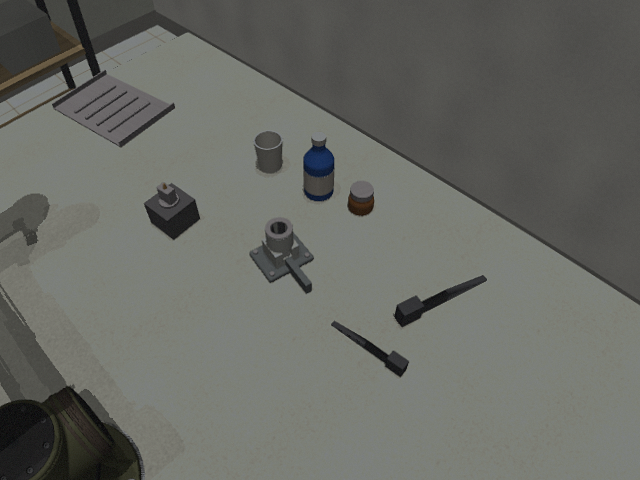

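View pics/top0.png

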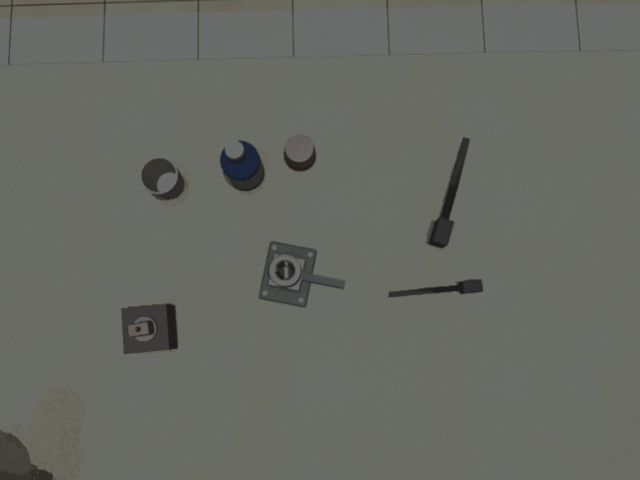

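```bash
python3 - <<'E'
from h import *
np.set_printoptions(suppress=True,linewidth=150)
c=read_camera('top');f=cv2.cvtColor(c['frame'],cv2.COLOR_RGB2BGR)
np.savez('top1.npz',**{k:np.array(v) for k,v in c.items()})
def crop(n,u,v,w,h,s):
    a=f[v:v+h,u:u+w];a=cv2.resize(a,None,fx=s,fy=s,interpolation=cv2.INTER_CUBIC);cv2.imwrite(f'pics/{n}.png',cv2.convertScaleAbs(a,alpha=1.6))
crop('c_sp',255,235,100,75,8);crop('c_ho',115,295,70,60,10);crop('c_bore',262,250,48,40,15)
P=cloud(c)
# wedges: points z>0.002..
for nm,(u0,u1,v0,v1) in dict(small=(380,490,270,305),big=(420,480,130,250)).items():
    q=P[v0:v1,u0:u1].reshape(-1,3); dark=(f[v0:v1,u0:u1].sum(2)<170).ravel()
    m=dark&(q[:,2]>-.02)&(q[:,2]<.1)
    q=q[m]; d=np.median(q[q[:,2]>.030],0);print(nm,len(q),'handle',d, 'maxz',np.percentile(q[:,2],99))
    pts=q[:,:2];mm=pts.mean(0);_,_,V=np.linalg.svd(pts-mm);t=(pts-mm)@V[0];print('len',np.percentile(t,99.7)-np.percentile(t,.3),V[0],mm+V[0]*t.min(),mm+V[0]*t.max())
E
```

```text
small 626 handle [ 0.53519543 -0.24298885  0.03572873] maxz 0.03951900050463086
len 0.16539019930818333 [ 0.0681694  -0.99767376] [ 0.5249878  -0.09599165] [ 0.53632676 -0.26193977]
big 1213 handle [ 0.63541407 -0.1921089   0.04672408] maxz 0.051006048734088906
len 0.21747390688206514 [-0.94475847  0.32776734] [ 0.82238001 -0.25612544] [ 0.61428515 -0.18393059]
```

View pics/c_sp.png

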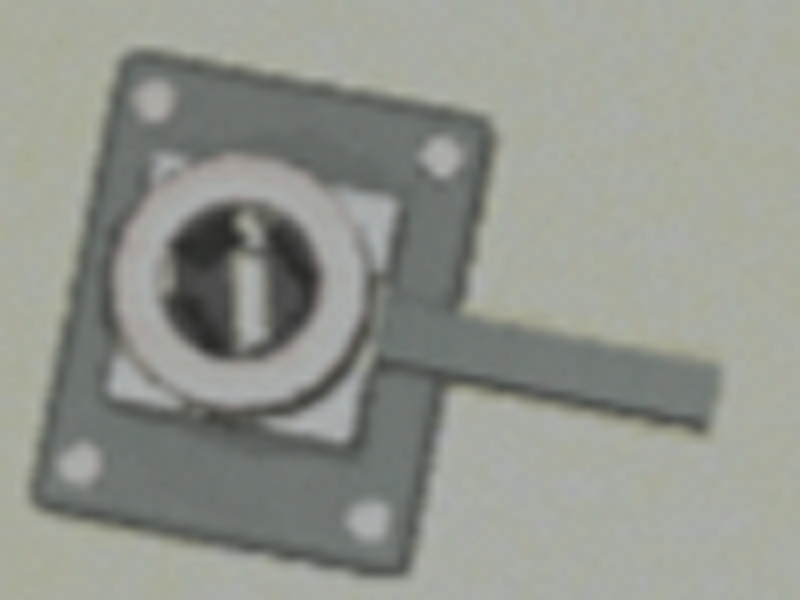

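View pics/c_ho.png

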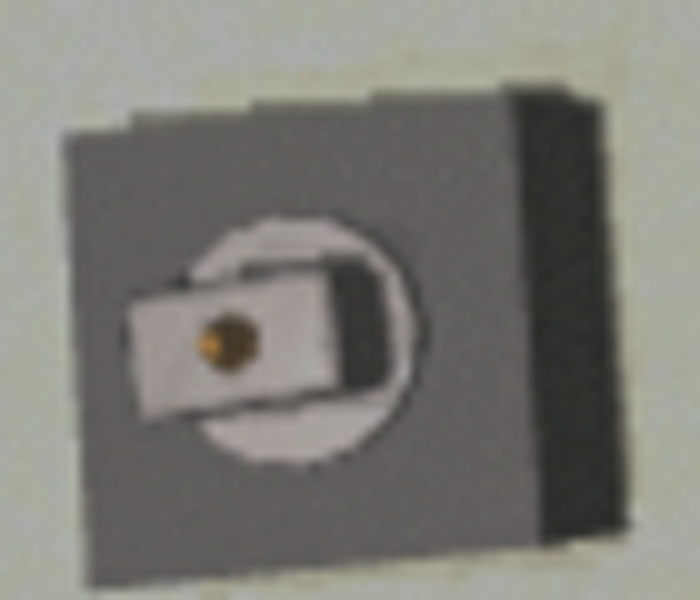

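View pics/c_bore.png

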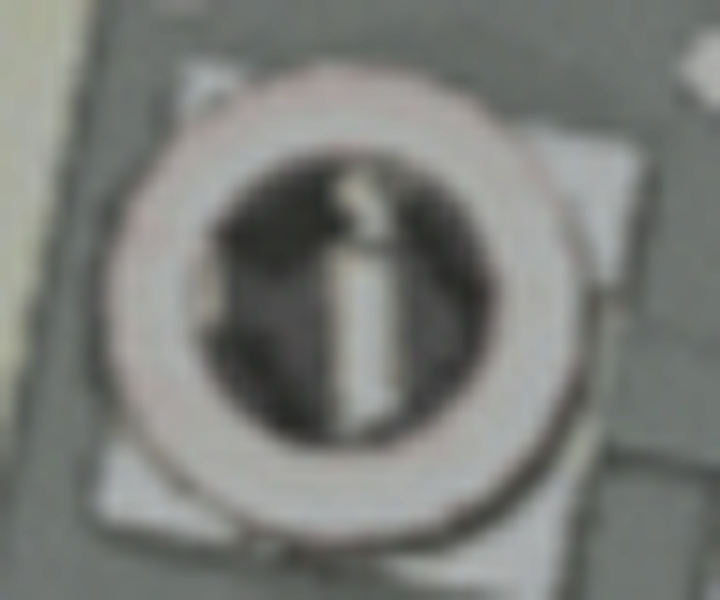

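```bash
python3 - <<'E'
from h import *
np.set_printoptions(suppress=True,linewidth=150,precision=4)
c=dict(np.load('top1.npz'))
cp=lambda x,y,u,v,s:((x+.5)/s-.5+u,(y+.5)/s-.5+v)
S=lambda x,y,z:at_z(c,cp(x,y,255,235,8),z)
B=lambda x,y,z:at_z(c,cp(x,y,262,250,15),z)
H=lambda x,y,z:at_z(c,cp(x,y,115,295,10),z)
ang=lambda d:np.degrees(np.arctan2(d[1],d[0]))
print('rim c',B(343,306,.1))
sc=[S(153,98,.012),S(442,155,.012),S(370,520,.012),S(80,463,.012)]
print('screws',np.mean(sc,0),np.array(sc)); print('edges',ang(sc[0]-sc[1]),ang(sc[3]-sc[2]),ang(sc[0]-sc[3])-0,ang(sc[1]-sc[2]))
print('rail', S(715,398,.030),ang(S(390,330,.03)-S(715,398,.03)),[ang(S(450,310,.03)-S(718,360,.03)),ang(S(450,380,.03)-S(708,432,.03))])
print('col',ang(S(170,150,.1)-S(402,193,.1)))
print('slot',ang(B(330,250,.055)-B(342,430,.055)),ang(B(393,250,.055)-B(402,415,.055)),'width',B(330,300,.055)-B(397,300,.055),'mid',B(363,300,.059))
print('stud',H(228,342,.120),'collar',H(300,340,.072))
print('head',ang(H(135,303,.108)-H(330,268,.108)),ang(H(145,415,.108)-H(342,385,.108)), np.mean([H(128,303,.108),H(330,265,.108),H(145,418,.108),H(345,385,.108)],0))
P=cloud(c)
q=P[250:290,265:305].reshape(-1,3);m=(q[:,2]>.09)&(q[:,2]<.11);print('rim cloud',m.sum(),q[m].mean(0),(q[m].min(0)+q[m].max(0))/2)
q=P[310:345,125:160].reshape(-1,3);m=(q[:,2]>.1)&(q[:,2]<.115);print('headcloud',m.sum(),q[m].mean(0),(q[m].min(0)+q[m].max(0))/2)
q=P[295:360,110:185].reshape(-1,3);m=(q[:,2]>.055)&(q[:,2]<.0695);print('holder',m.sum(),(q[m].min(0)+q[m].max(0))/2)
s=read_camera('side');save('side1',s);np.savez('side1.npz',**{k:np.array(v) for k,v in s.items()})
f=cv2.imread('pics/side1.png')
for n,(u,v,w,h,k) in dict(d_sp=(240,205,80,90,7),d_ho=(135,175,75,70,8)).items():
    cv2.imwrite(f'pics/{n}.png',cv2.convertScaleAbs(cv2.resize(f[v:v+h,u:u+w],None,fx=k,fy=k,interpolation=cv2.INTER_CUBIC),alpha=1.6))
for nm,p in dict(rim=B(343,306,.1),stud=H(228,342,.120)).items(): print(nm,proj(s,p))
E
```

```text
rim c [0.567  0.0922 0.1   ]
screws [0.5682 0.0922 0.012 ] [[0.618  0.1167 0.012 ]
 [0.603  0.0494 0.012 ]
 [0.5186 0.0678 0.012 ]
 [0.5333 0.1347 0.012 ]]
edges 77.44252398635189 77.62234011632026 -12.03876981902894 -12.324472336607192
rail [ 0.5439 -0.012   0.03  ] 76.84285145576081 [np.float64(78.08021779731429), np.float64(77.27676457096285)]
col 78.11868757954741
slot 2.9064339630223954 2.1655683098251233 width [0.0002 0.008  0.    ] mid [0.571  0.0922 0.059 ]
stud [0.4726 0.3383 0.12  ] collar [0.4723 0.3399 0.072 ]
head 98.8838410668031 97.36928171449925 [0.4723 0.3403 0.108 ]
rim cloud 580 [0.5677 0.0912 0.099 ] [0.5673 0.0913 0.0984]
headcloud 272 [0.4724 0.3401 0.1071] [0.4728 0.3414 0.1079]
holder 1626 [0.4725 0.3416 0.0623]
rim [278.0619 227.4155]
stud [164.4134 184.1863]
```

View pics/d_sp.png

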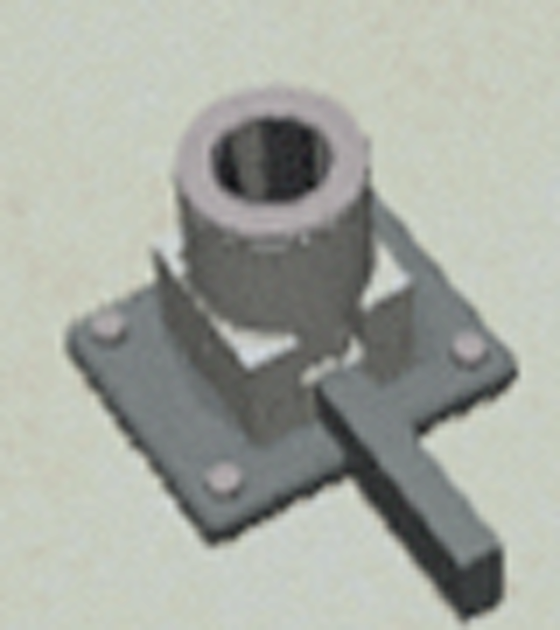

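View pics/d_ho.png

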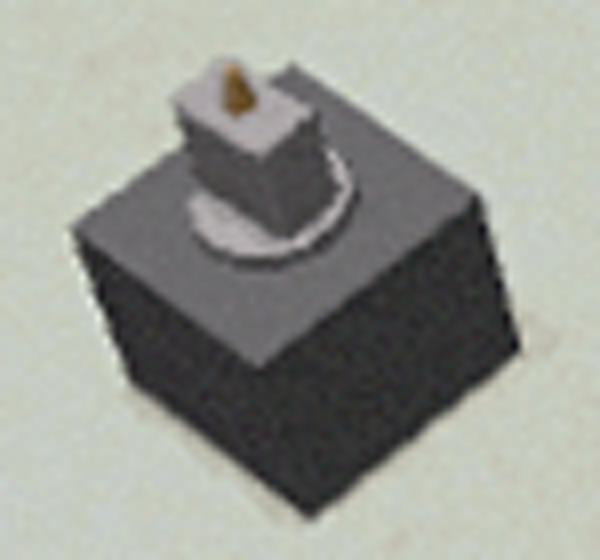

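```bash
cat > c.py <<'E'
# tracked commanded pose: x,y,z,yaw(deg of tool y axis), tool straight down
import json,sys,numpy as np
def axes(yaw):
    a=np.radians(yaw); y=np.array([np.cos(a),np.sin(a),0]); x=np.array([0,0,-1.]); return np.array([x,y,np.cross(x,y)])
def load(): return json.load(open('cmd.json'))
def plan(x,y,z,yaw):
    p=load(); d=np.array([x,y,z])-p[:3]; s=axes(p[3])@d*100; print('shift cm',s.round(2),'turn x deg',round(-(yaw-p[3]),2))
def apply(sx,sy,sz,rx):
    p=load(); q=np.array(p[:3])+axes(p[3]).T@(np.array([sx,sy,sz])/100)
    json.dump([*q,p[3]-rx],open('cmd.json','w')); print('cmd now',np.round([*q,p[3]-rx],4))
E
echo '[0.208,0.563,0.199,249.73]' > cmd.json
python3 -c "
from c import *
plan(.4724,.3397,.20,188.2)"
```

```text
shift cm [ -0.1   11.79 -32.54] turn x deg 61.53
```

Emit:
move_arm(rows=[[[0, 1.2, -3.3, 6.2, 0, 0, 8.5], [0, 2.4, -6.5, 12.3, 0, 0, 8.5], [0, 3.5, -9.8, 18.5, 0, 0, 8.5], [0, 4.7, -13, 24.6, 0, 0, 8.5], [0, 5.9, -16.3, 30.8, 0, 0, 8.5], [0, 7.1, -19.5, 36.9, 0, 0, 8.5], [0, 8.3, -22.8, 43.1, 0, 0, 8.5], [-0.1, 9.4, -26, 49.2, 0, 0, 8.5], [-0.1, 10.6, -29.3, 55.4, 0, 0, 8.5], [-0.1, 11.8, -32.5, 61.5, 0, 0, 8.5]]], force=40)

```text
t: 2.5
position: [0.4729, 0.3385, 0.1998]
orientation: [-1.311, 1.14, 1.311]
wrist_force: [0.5, 0.1, 0.7]
width: 0.0847
```

```bash
python3 -c "
from c import *
apply(-.1,11.8,-32.5,61.5)
plan(.4724,.3397,.078,188.2)
from h import *
s=st();M=R.from_rotvec(s['orientation']).as_matrix();print(M.round(3),np.degrees(np.arctan2(M[1,1],M[0,1])))"
```

```text
cmd now [  0.472    0.3397   0.2    188.23  ]
shift cm [ 1.22e+01 -4.00e-02 -1.00e-02] turn x deg 0.03
t 2.5 pos [0.4729 0.3385 0.1998] ori [-1.311   1.1398  1.3109] F [0.53 0.12 0.74] T [-0.001  0.006  0.002] w 0.0847
[[ 0.    -0.99  -0.139]
 [ 0.    -0.139  0.99 ]
 [-1.    -0.     0.   ]] -172.0232656792643
```

Emit:
move_arm(rows=[[[1.5, 0, 0, 0, 0, 0, 8.5], [3, 0, 0, 0, 0, 0, 8.5], [4.5, 0, 0, 0, 0, 0, 8.5], [6, 0, 0, 0, 0, 0, 8.5], [7.5, 0, 0, 0, 0, 0, 8.5], [9, 0, 0, 0, 0, 0, 8.5], [10.4, 0, 0, 0, 0, 0, 8.5], [11.4, 0, 0, 0, 0, 0, 8.5], [12.2, 0, 0, 0, 0, 0, 8.5], [12.2, 0, 0, 0, 0, 0, 8.5]]])

```text
t: 3.5
position: [0.4714, 0.3391, 0.0763]
orientation: [-1.315, 1.14, 1.315]
wrist_force: [0.1, 0.4, 0.5]
width: 0.0852
```

```bash
python3 -c "
from c import *
apply(12.2,0,0,0)
from h import *
s=st();M=R.from_rotvec(s['orientation']).as_matrix();print(M.round(3),np.degrees(np.arctan2(M[1,1],M[0,1])))
c=read_camera('side');save('side2',c);st()
f=cv2.imread('pics/side2.png')[130:270,80:270];cv2.imwrite('pics/side2c.png',cv2.resize(f,None,fx=4,fy=4))"
```

```text
cmd now [4.7200e-01 3.3970e-01 7.8000e-02 1.8823e+02]
t 3.5 pos [0.4714 0.3391 0.0763] ori [-1.3145  1.1399  1.3146] F [0.05 0.4  0.47] T [-0.009  0.006  0.024] w 0.0852
[[-0.001 -0.99  -0.143]
 [-0.001 -0.143  0.99 ]
 [-1.     0.001 -0.001]] -171.77618335223983
t 3.55 pos [0.4718 0.3394 0.0774] ori [-1.3146  1.1384  1.3141] F [-0.64  0.97  0.44] T [ 0.043 -0.066 -0.032] w 0.0848
```

View pics/side2c.png

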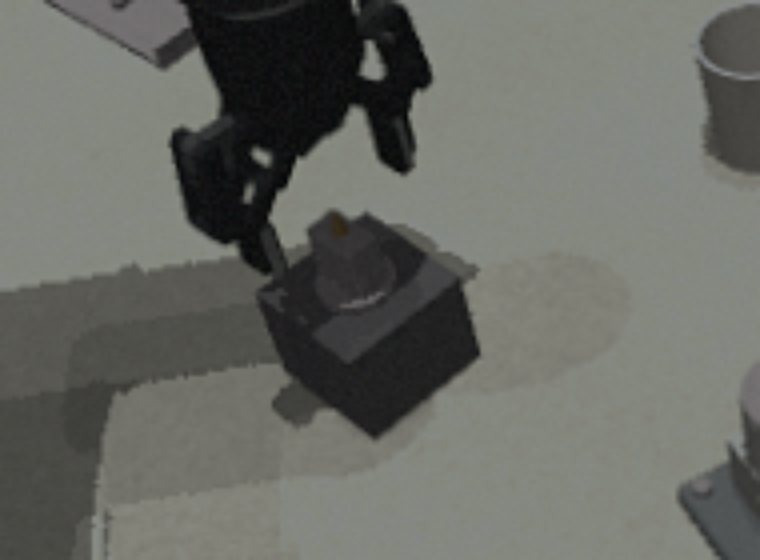

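Emit:
move_arm(rows=[[[0, 0, 0, 0, 0, 0, 6], [0, 0, 0, 0, 0, 0, 4], [0, 0, 0, 0, 0, 0, 3], [0, 0, 0, 0, 0, 0, 2], [0, 0, 0, 0, 0, 0, 1], [0, 0, 0, 0, 0, 0, 1], [0, 0, 0, 0, 0, 0, 1], [0, 0, 0, 0, 0, 0, 1], [0, 0, 0, 0, 0, 0, 1], [0, 0, 0, 0, 0, 0, 1]]], force=60)

```text
t: 4.55
position: [0.4719, 0.3395, 0.0777]
orientation: [-1.314, 1.138, 1.314]
wrist_force: [-0.0, -0.1, 0.5]
width: 0.0098
```

```bash
python3 -c "
from h import *
st()"
```

```text
t 4.55 pos [0.4719 0.3395 0.0777] ori [-1.3143  1.1379  1.3141] F [-0.04 -0.09  0.53] T [ 0.012 -0.028  0.039] w 0.0098
```

```bash
python3 -c "
from h import *
c=read_camera('side');save('side3',c);st()
f=cv2.imread('pics/side3.png')[130:270,80:270];cv2.imwrite('pics/side3c.png',cv2.convertScaleAbs(cv2.resize(f,None,fx=4,fy=4),alpha=1.5))
c=read_camera('top');save('top3',c);st()
f=cv2.imread('pics/top3.png')[250:400,60:220];cv2.imwrite('pics/top3c.png',cv2.convertScaleAbs(cv2.resize(f,None,fx=4,fy=4),alpha=1.5))"
```

```text
t 4.6 pos [0.4719 0.3395 0.0777] ori [-1.3143  1.1379  1.3142] F [ 0.8  -0.05  0.2 ] T [-0.003 -0.002 -0.033] w 0.01
t 4.65 pos [0.4718 0.3395 0.0777] ori [-1.3142  1.1379  1.3142] F [ 0.76 -0.48  0.56] T [ 0.014  0.006 -0.018] w 0.0103
```

View pics/side3c.png

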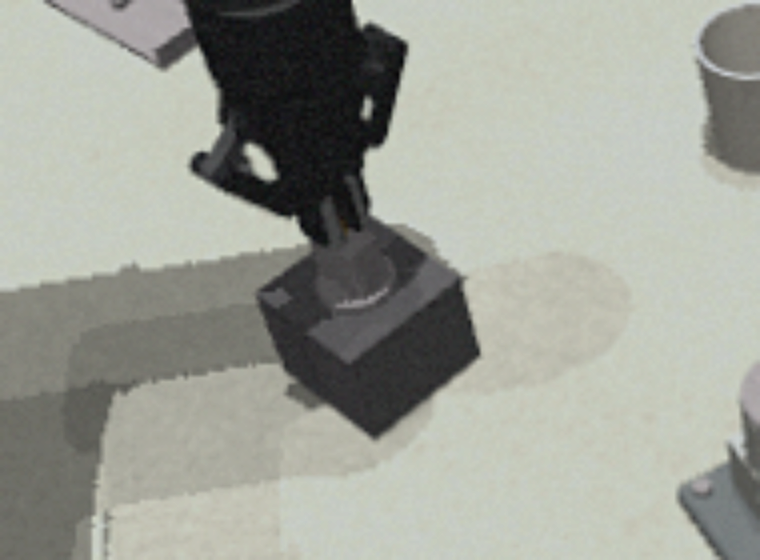

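View pics/top3c.png

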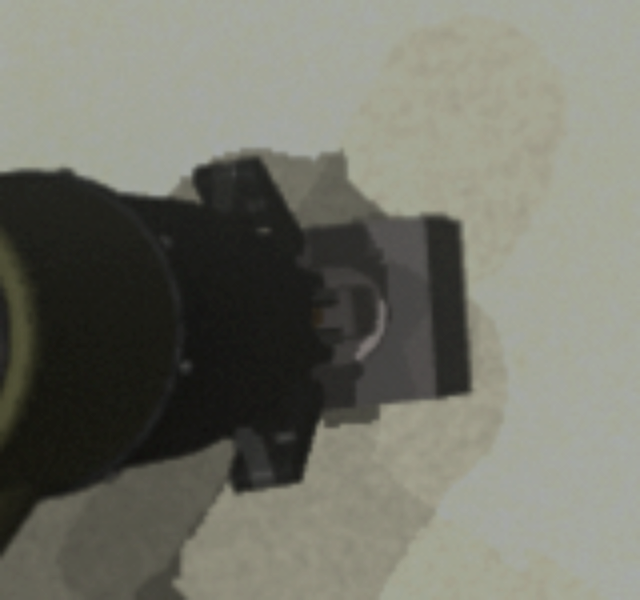

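```bash
python3 -c "
from h import *
np.set_printoptions(suppress=True,precision=3)
c=read_camera('side');s=st()
p=s['position']
for dz in (0,.019,.04,.073): print(dz,proj(c,p+[0,0,dz]))
P=cloud(c)
for u,v in [(162,183),(160,187),(169,180),(163,178),(167,186),(166,190),(164,181),(158,175)]: print(u,v,P[v,u])
f=c['frame'];f=cv2.imread('pics/side3.png')[160:220,140:200];cv2.imwrite('pics/side4c.png',cv2.convertScaleAbs(cv2.resize(f,None,fx=10,fy=10,interpolation=cv2.INTER_CUBIC),alpha=2))
"
```

```text
t 4.7 pos [0.472 0.34  0.078] ori [-1.314  1.138  1.314] F [0.54 0.77 0.17] T [-0.001 -0.074 -0.012] w 0.0102
0 [168.151 197.833]
0.019 [166.221 191.762]
0.04 [164.037 184.869]
0.073 [160.494 173.635]
162 183 [0.463 0.325 0.14 ]
160 187 [0.458 0.331 0.128]
169 180 [0.482 0.33  0.131]
163 178 [0.476 0.344 0.132]
167 186 [0.476 0.337 0.113]
166 190 [0.47  0.334 0.107]
164 181 [0.476 0.343 0.123]
158 175 [0.46  0.326 0.164]
```

View pics/side4c.png

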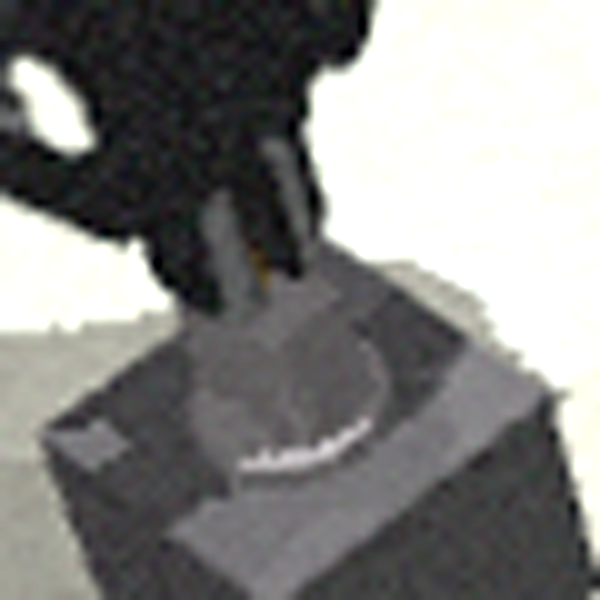

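```bash
python3 -c "
from h import *
np.set_printoptions(suppress=True,precision=1)
c=read_camera('side')
for z in (.078,.09,.1,.105,.11,.115,.12): print(z,*[proj(c,np.array([.4719,.3397,z])+k*np.array([.99,.14,0])+.0*np.array([-.14,.99,0])) for k in (-.010,.010)])
t=read_camera('top');E=t['extrinsics']
f=cv2.imread('pics/top3.png')[305:350,125:180];cv2.imwrite('pics/top4c.png',cv2.convertScaleAbs(cv2.resize(f,None,fx=12,fy=12,interpolation=cv2.INTER_CUBIC),alpha=2))
s=st();print(s['joint_positions'].round(4) if hasattr(s['joint_positions'],'round') else s['joint_positions'])
"
```

```text
0.078 [164.7 200.4] [171.4 194.9]
0.09 [163.5 196.6] [170.2 191.1]
0.1 [162.4 193.4] [169.2 187.8]
0.105 [161.9 191.8] [168.7 186.2]
0.11 [161.4 190.1] [168.2 184.6]
0.115 [160.8 188.5] [167.7 182.9]
0.12 [160.3 186.8] [167.2 181.2]
t 4.8 pos [0.5 0.3 0.1] ori [-1.3  1.1  1.3] F [-0.  -0.7 -0.6] T [-0. -0. -0.] w 0.0098
[ 1.   0.  -0.2  0.  -1.4 -0.8]
```

View pics/top4c.png

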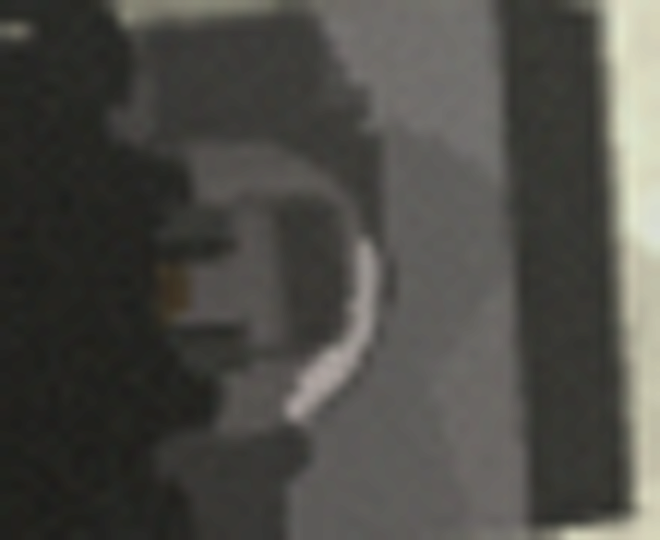

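Emit:
move_arm(rows=[[[0, 0, 0, 0, 0, 0, 6], [0, 0, 0, 0, 0, 0, 6], [0, 0, 0, 0, 0, 0, 6], [0, 0, 0, 0, 0, 0, 6], [0.5, 0, 0, 0, 0, 0, 6], [1, 0, 0, 0, 0, 0, 6], [1.5, 0, 0, 0, 0, 0, 6], [2, 0, 0, 0, 0, 0, 6], [2.5, 0, 0, 0, 0, 0, 6], [2.9, 0, 0, 0, 0, 0, 6]]])

```text
t: 5.8
position: [0.4717, 0.3394, 0.048]
orientation: [-1.314, 1.138, 1.314]
wrist_force: [0.6, 0.3, -0.3]
width: 0.0602
```

```bash
python3 -c "
from c import *
apply(2.9,0,0,0)
from h import *
c=read_camera('side');save('side5',c);s=st();print(s['joint_positions'])
f=cv2.imread('pics/side5.png')[150:250,110:230];cv2.imwrite('pics/side5c.png',cv2.convertScaleAbs(cv2.resize(f,None,fx=6,fy=6),alpha=1.7))"
```

```text
cmd now [4.7200e-01 3.3970e-01 4.9000e-02 1.8823e+02]
t 5.85 pos [0.4714 0.3392 0.0473] ori [-1.3143  1.1394  1.3146] F [ 0.08 -0.15 -0.78] T [-0.001  0.02  -0.038] w 0.0598
[ 9.68609414e-01  2.63333246e-02 -2.05820348e-01 -3.29537195e-04
 -1.34010821e+00 -8.24987513e-01]
```

View pics/side5c.png

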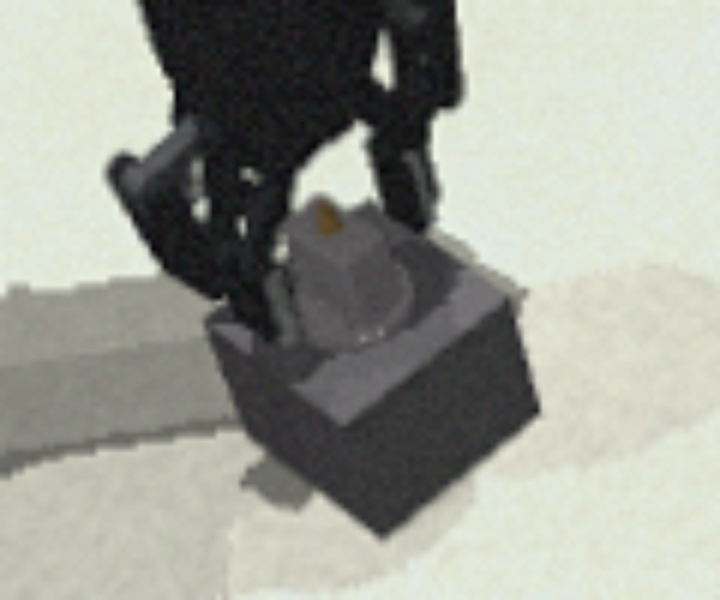

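```bash
python3 -c "
from h import *
np.set_printoptions(suppress=True,precision=1)
c=read_camera('side')
for z in (.07,.075,.08,.085,.09,.095): print(z,*[proj(c,np.array([.4717,.3395,z])+k*np.array([.99,.14,0])+.0*np.array([-.14,.99,0])) for k in (-.04,-.03,.03,.04)])
P=cloud(c); print((P[198:209,148:160,2]*1000).astype(int))
"
```

```text
0.07 [155.4 211.5] [158.8 208.7] [178.7 192.1] [181.9 189.4]
0.075 [154.9 210. ] [158.3 207.1] [178.2 190.5] [181.4 187.8]
0.08 [154.3 208.4] [157.8 205.6] [177.7 188.9] [181.  186.2]
0.085 [153.8 206.8] [157.2 204. ] [177.3 187.3] [180.5 184.6]
0.09 [153.2 205.2] [156.7 202.4] [176.8 185.7] [180.1 183. ]
0.095 [152.6 203.6] [156.1 200.8] [176.3 184.1] [179.6 181.4]
[[114 114 116 119 117 115 117 116 115 113 111  64]
 [110 110 113 116 116 117 114 109 111 112 110  67]
 [106 111 109 114 113 114 110 110 110 111 107  71]
 [ 68 104 106 108 110 109 107 101 109 107 106 105]
 [ 65 101 102 103 105 105 102 103 104 103 104  69]
 [ 64  91 900 100 103 103 105 102  99 103  99  93]
 [ 66  62  65  98  99 100 100  99  97  96  96  94]
 [ 64  64  64  67  98  99  96  95  94  92  97  89]
 [ 64  64  67  64  69  64  96  93  94  89  92  89]
 [ 62  67  68  65  64  67  64  93  66  86  88  65]
 [ 57  59  67  68  64  66  63  68  67  65  64  63]]
```

Emit:
move_arm(rows=[[[0, 0, 0, 0, 0, 0, 4.5], [0, 0, 0, 0, 0, 0, 3.5], [0, 0, 0, 0, 0, 0, 3], [0, 0, 0, 0, 0, 0, 2.5], [0, 0, 0, 0, 0, 0, 1.5], [0, 0, 0, 0, 0, 0, 1.5], [0, 0, 0, 0, 0, 0, 1.5], [0, 0, 0, 0, 0, 0, 1.5], [0, 0, 0, 0, 0, 0, 1.5], [0, 0, 0, 0, 0, 0, 1.5]]], force=60)

```text
t: 6.9
position: [0.4722, 0.3397, 0.0492]
orientation: [-1.314, 1.137, 1.314]
wrist_force: [1.4, 0.5, 4.3]
width: 0.021
```

```bash
python3 -c "
from h import *
c=read_camera('side');save('side6',c);s=st()
f=cv2.imread('pics/side6.png')[150:250,110:230];cv2.imwrite('pics/side6c.png',cv2.convertScaleAbs(cv2.resize(f,None,fx=6,fy=6),alpha=1.7))"
```

```text
t 6.95 pos [0.4722 0.3397 0.0492] ori [-1.3143  1.1368  1.3138] F [0.61 0.92 3.87] T [ 0.084 -0.177  0.022] w 0.0211
```

View pics/side6c.png

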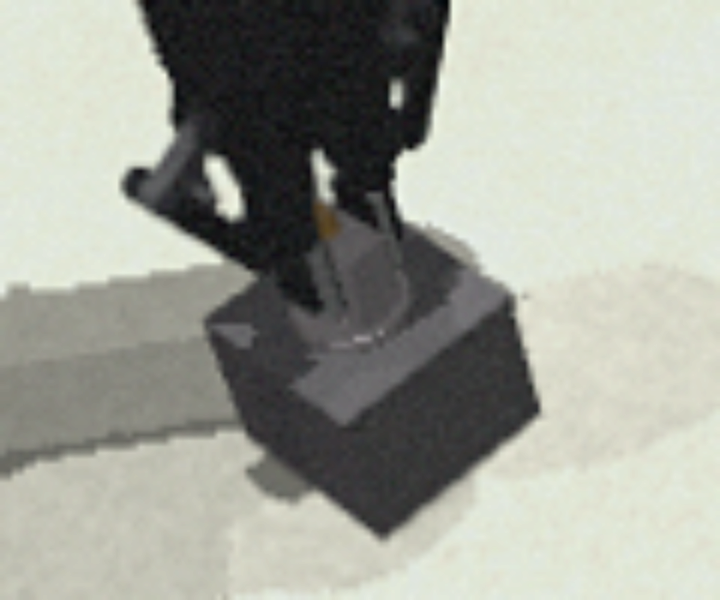

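Emit:
move_arm(rows=[[[-0.3, 0, 0, 0, 0, 0, 1.5], [-1, 0, 0, 0, 0, 0, 1.5], [-2.5, 0, 0, 0, 0, 0, 1.5], [-4, 0, 0, 0, 0, 0, 1.5], [-5.5, 0, 0, 0, 0, 0, 1.5], [-7, 0, 0, 0, 0, 0, 1.5], [-8.5, 0, 0, 0, 0, 0, 1.5], [-10, 0, 0, 0, 0, 0, 1.5], [-11.5, 0, 0, 0, 0, 0, 1.5], [-12.5, 0, 0, 0, 0, 0, 1.5]]])

```text
t: 7.95
position: [0.4722, 0.3397, 0.1756]
orientation: [-1.314, 1.136, 1.314]
wrist_force: [0.7, 0.9, -2.8]
width: 0.0213
```

```bash
python3 -c "
from c import *
apply(-12.5,0,0,0)
plan(.567,.0922,.174,272.5)
from h import *
c=read_camera('side');save('side7',c);s=st()
for q in('arbor_collar','arbor_head','arbor'): print(q,[(np.round(d['centre'],1),round(d['confidence'],2)) for d in spot_point(q,'side')[:2]])
f=cv2.imread('pics/side7.png')[100:240,80:260];cv2.imwrite('pics/side7c.png',cv2.convertScaleAbs(cv2.resize(f,None,fx=4,fy=4),alpha=1.7))
print(proj(c,[.4722,.3397,.191]),proj(c,[.4722,.3397,.131]))"
```

```text
cmd now [4.7200e-01 3.3970e-01 1.7400e-01 1.8823e+02]
shift cm [  0.    -5.86 -25.86] turn x deg -84.27
t 8.0 pos [0.4727 0.34   0.1771] ori [-1.3142  1.1342  1.3128] F [ 0.42 -0.92  0.01] T [ 0.005 -0.121 -0.005] w 0.0209
arbor_collar [(array([154.1, 155.6]), 0.59), (array([359.7, 205.5]), 0.26)]
arbor_head [(array([148.6, 145.3]), 0.87), (array([332.6, 323.5]), 0.32)]
arbor [(array([164.5, 181. ]), 0.91)]
[156.05745536 159.05173037] [162.70273043 180.24471305]
```

View pics/side7c.png

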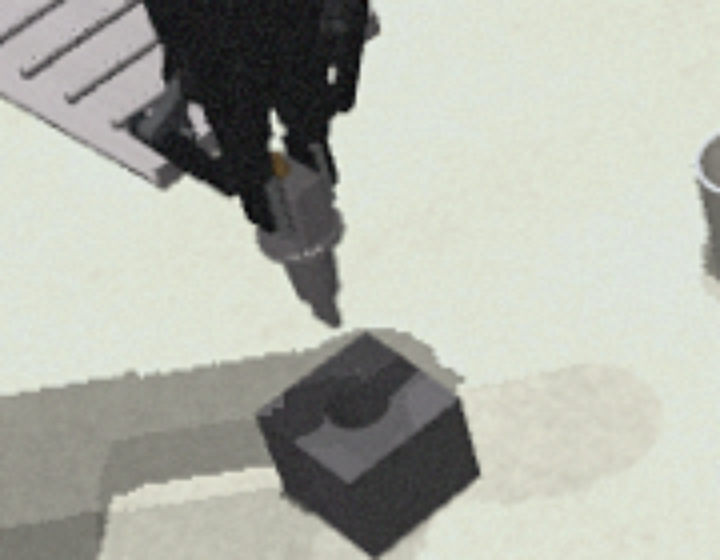

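Emit:
move_arm(rows=[[[0, -0.6, -2.6, -4.2, 0, 0, 1.5], [0, -1.2, -5.2, -8.4, 0, 0, 1.5], [0, -1.8, -7.8, -12.6, 0, 0, 1.5], [0, -2.3, -10.3, -16.8, 0, 0, 1.5], [0, -2.9, -12.9, -21, 0, 0, 1.5], [0, -3.5, -15.5, -25.3, 0, 0, 1.5], [0, -4.1, -18.1, -29.5, 0, 0, 1.5], [0, -4.7, -20.7, -33.7, 0, 0, 1.5], [0, -5.3, -23.3, -38, 0, 0, 1.5], [0, -5.86, -25.86, -42.3, 0, 0, 1.5]]])

```text
t: 9.15
position: [0.5666, 0.0908, 0.1724]
orientation: [-1.824, 0.653, 1.827]
wrist_force: [-0.3, 0.6, -2.7]
width: 0.0211
```

Emit:
move_arm(rows=[[[0, 0, 0, -6, 0, 0, 1.5], [0, 0, 0, -12, 0, 0, 1.5], [0, 0, 0, -18, 0, 0, 1.5], [0, 0, 0, -24, 0, 0, 1.5], [0, 0, 0, -30, 0, 0, 1.5], [0, 0, 0, -36, 0, 0, 1.5], [0, 0, 0, -42, 0, 0, 1.5], [0, 0, 0, -42, 0, 0, 1.5], [0, 0, 0, -42, 0, 0, 1.5], [0, 0, 0, -42, 0, 0, 1.5]]])

```text
t: 10.15
position: [0.5667, 0.0919, 0.1733]
orientation: [2.199, 0.046, -2.201]
wrist_force: [-0.0, -0.8, -3.0]
width: 0.0212
```

```bash
python3 -c "
from c import *
apply(0,-5.86,-25.86,-42.3);apply(0,0,0,-42)
plan(.567,.0922,.141,272.5)
from h import *
c=read_camera('side');save('side8',c);s=st();M=R.from_rotvec(s['orientation']).as_matrix();print(np.degrees(np.arctan2(M[1,1],M[0,1])))
f=cv2.imread('pics/side8.png')[130:290,190:370];cv2.imwrite('pics/side8c.png',cv2.convertScaleAbs(cv2.resize(f,None,fx=4,fy=4,interpolation=cv2.INTER_CUBIC),alpha=1.7))
t=read_camera('top');save('top8',t)
f=cv2.imread('pics/top8.png')[210:330,220:360];cv2.imwrite('pics/top8c.png',cv2.convertScaleAbs(cv2.resize(f,None,fx=5,fy=5,interpolation=cv2.INTER_CUBIC),alpha=1.7))
print(proj(c,[.567,.0922,.191]),proj(c,[.567,.0922,.131]))"
```

```text
cmd now [5.6700e-01 9.2200e-02 1.7400e-01 2.3053e+02]
cmd now [5.6700e-01 9.2200e-02 1.7400e-01 2.7253e+02]
shift cm [ 3.3 -0.   0. ] turn x deg 0.03
t 10.2 pos [0.5667 0.0919 0.1734] ori [ 2.1993  0.0465 -2.2003] F [-0.21  0.77 -2.36] T [ 0.046 -0.009  0.006] w 0.0207
-87.56266499216476
[275.15784876 196.01186333] [277.11521546 217.19216384]
```

View pics/side8c.png

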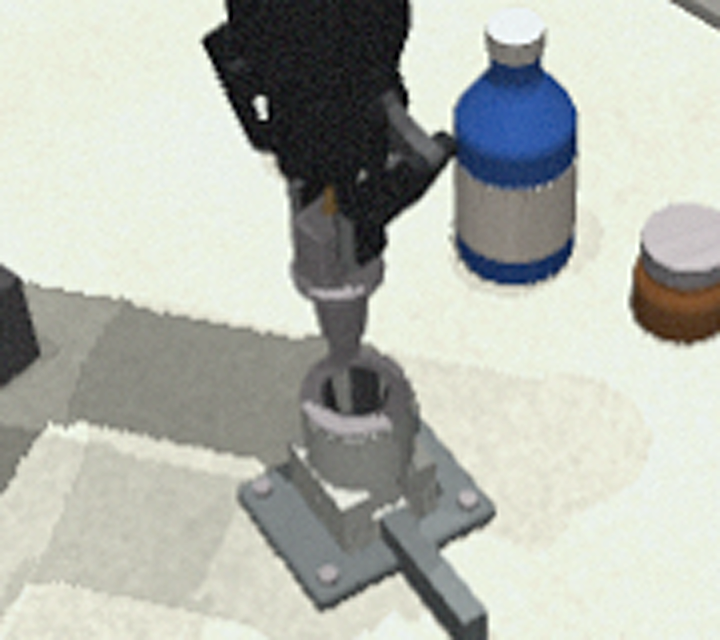

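View pics/top8c.png

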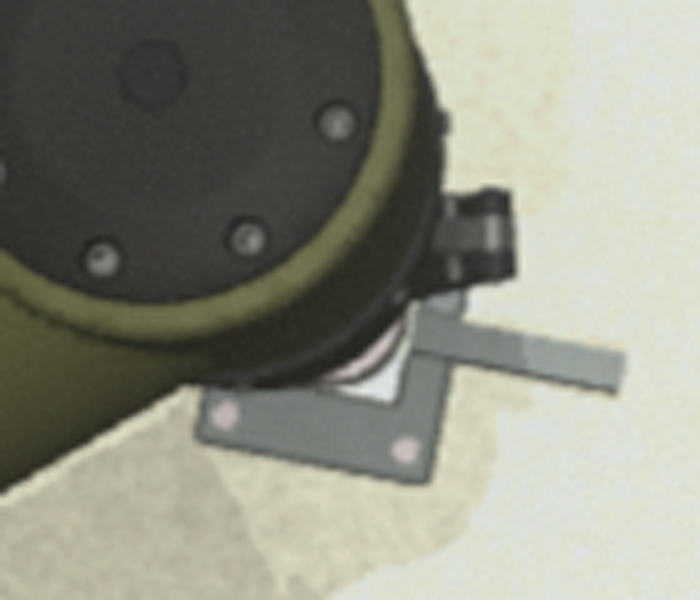

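Emit:
move_arm(rows=[[[0.8, 0, 0, 0, 0, 0, 1.5], [1.6, 0, 0, 0, 0, 0, 1.5], [2.4, 0, 0, 0, 0, 0, 1.5], [3.2, 0, 0, 0, 0, 0, 1.5], [4, 0, 0, 0, 0, 0, 1.5], [4.6, 0, 0, 0, 0, 0, 1.5], [5.2, 0, 0, 0, 0, 0, 1.5], [5.8, 0, 0, 0, 0, 0, 1.5], [6.3, 0, 0, 0, 0, 0, 1.5], [6.3, 0, 0, 0, 0, 0, 1.5]]])

```text
t: 11.25
position: [0.5676, 0.0925, 0.1105]
orientation: [2.201, 0.05, -2.198]
wrist_force: [4.8, 1.1, -3.1]
width: 0.0212
```

Emit:
move_arm(rows=[[[0.1, 0, 0, 0, 0, 0, 1.5], [0.2, 0, 0, 0, 0, 0, 1.5], [0.3, 0, 0, 0, 0, 0, 1.5], [0.4, 0, 0, 0, 0, 0, 1.5], [0.5, 0, 0, 0, 0, 0, 1.5], [0.6, 0, 0, 0, 0, 0, 1.5], [0.7, 0, 0, 0, 0, 0, 1.5], [0.8, 0, 0, 0, 0, 0, 1.5], [0.9, 0, 0, 0, 0, 0, 1.5], [0.9, 0, 0, 0, 0, 0, 1.5]]])

```text
t: 12.25
position: [0.5682, 0.0926, 0.1031]
orientation: [2.204, 0.05, -2.195]
wrist_force: [5.6, 4.2, 1.3]
width: 0.0211
```

```bash
python3 -c "
from c import *
apply(7.2,0,0,0)
from h import *
st()
c=read_camera('side');save('side9',c);s=st()
f=cv2.imread('pics/side9.png')[190:310,230:340];cv2.imwrite('pics/side9c.png',cv2.convertScaleAbs(cv2.resize(f,None,fx=5,fy=5,interpolation=cv2.INTER_CUBIC),alpha=1.7))"
```

```text
cmd now [5.6700e-01 9.2200e-02 1.0200e-01 2.7253e+02]
t 12.25 pos [0.5682 0.0926 0.1031] ori [ 2.2037  0.0502 -2.1954] F [5.6  4.23 1.29] T [ 1.263 -2.187 -0.015] w 0.0211
t 12.3 pos [0.5682 0.0926 0.1031] ori [ 2.2037  0.0502 -2.1953] F [6.18 2.86 1.26] T [ 1.261 -2.168 -0.078] w 0.021
```

View pics/side9c.png

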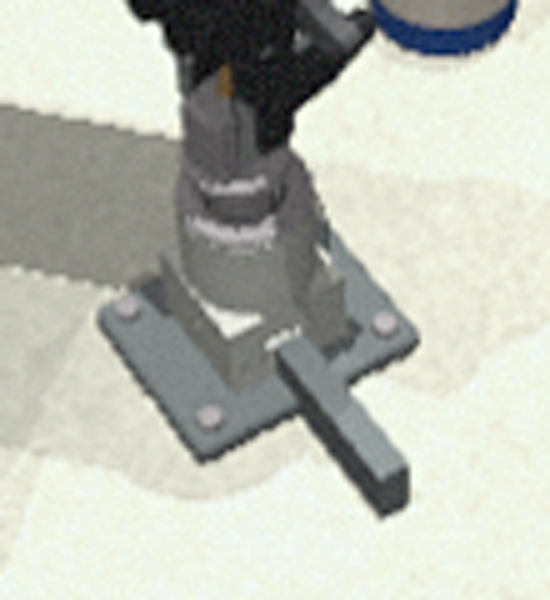

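Emit:
move_arm(rows=[[[0, -0.03, -0.06, 0, 0, 0, 1.5], [0, -0.06, -0.12, 0, 0, 0, 1.5], [0, -0.06, -0.12, 0, 0, 0, 1.5], [0.1, -0.06, -0.12, 0, 0, 0, 1.5], [0.2, -0.06, -0.12, 0, 0, 0, 1.5], [0.3, -0.06, -0.12, 0, 0, 0, 1.5], [0.3, -0.06, -0.12, 0, 0, 0, 1.5], [0.4, -0.06, -0.12, 0, 0, 0, 1.5], [0.4, -0.06, -0.12, 0, 0, 0, 1.5], [0.4, -0.06, -0.12, 0, 0, 0, 1.5]]])

```text
t: 13.3
position: [0.5689, 0.0927, 0.0985]
orientation: [2.202, 0.049, -2.197]
wrist_force: [6.3, 2.4, 1.3]
width: 0.0204
```

```bash
python3 -c "
from c import *
apply(.4,-.06,-.12,0)
from h import *
st()"
```

```text
cmd now [5.6820e-01 9.2800e-02 9.8000e-02 2.7253e+02]
t 13.3 pos [0.5689 0.0927 0.0985] ori [ 2.2017  0.0488 -2.1967] F [6.26 2.44 1.26] T [ 0.952 -2.226 -0.011] w 0.0204
```

Emit:
move_arm(rows=[[[0, 0, -0.06, 0, 0, 0, 1.5], [0, 0, -0.12, 0, 0, 0, 1.5], [0.1, -0.02, -0.12, 0, 0, 0, 1.5], [0.2, -0.03, -0.12, 0, 0, 0, 1.5], [0.3, -0.03, -0.12, 0, 0, 0, 1.5], [0.4, -0.03, -0.12, 0, 0, 0, 1.5], [0.4, -0.03, -0.12, 0, 0, 0, 1.5], [0.5, -0.03, -0.12, 0, 0, 0, 1.5], [0.5, -0.03, -0.12, 0, 0, 0, 1.5], [0.5, -0.03, -0.12, 0, 0, 0, 1.5]]])

```text
t: 14.3
position: [0.5697, 0.0927, 0.093]
orientation: [2.2, 0.048, -2.198]
wrist_force: [6.4, 0.9, 1.2]
width: 0.021
```

```bash
python3 -c "
from c import *
apply(.5,-.03,-.12,0)
from h import *
st()"
```

```text
cmd now [5.6940e-01 9.3200e-02 9.3000e-02 2.7253e+02]
t 14.3 pos [0.5697 0.0927 0.093 ] ori [ 2.2003  0.048  -2.1976] F [6.39 0.89 1.19] T [ 0.38  -2.116  0.023] w 0.021
```

Emit:
move_arm(rows=[[[0, 0, -0.05, 0, 0, 0, 1.5], [0, 0, -0.1, 0, 0, 0, 1.5], [0, 0, -0.1, 0, 0, 0, 1.5], [0.1, 0, -0.1, 0, 0, 0, 1.5], [0.1, 0, -0.1, 0, 0, 0, 1.5], [0.2, 0, -0.1, 0, 0, 0, 1.5], [0.2, 0, -0.1, 0, 0, 0, 1.5], [0.3, 0, -0.1, 0, 0, 0, 1.5], [0.3, 0, -0.1, 0, 0, 0, 1.5], [0.3, 0, -0.1, 0, 0, 0, 1.5]]])

```text
t: 15.3
position: [0.5703, 0.0929, 0.0897]
orientation: [2.199, 0.048, -2.199]
wrist_force: [4.5, -1.5, 0.2]
width: 0.021
```

```bash
python3 -c "
from c import *
apply(.3,0,-.1,0)
from h import *
st()
c=read_camera('side');save('side10',c);s=st()
f=cv2.imread('pics/side10.png')[190:310,230:340];cv2.imwrite('pics/side10c.png',cv2.convertScaleAbs(cv2.resize(f,None,fx=5,fy=5,interpolation=cv2.INTER_CUBIC),alpha=1.7))"
```

```text
cmd now [5.7040e-01 9.3200e-02 9.0000e-02 2.7253e+02]
t 15.3 pos [0.5703 0.0929 0.0897] ori [ 2.1991  0.048  -2.1989] F [ 4.5  -1.46  0.16] T [-0.354 -1.864  0.002] w 0.021
t 15.35 pos [0.5703 0.0928 0.0897] ori [ 2.1992  0.048  -2.1989] F [ 4.31 -1.04  1.03] T [-0.324 -1.914 -0.013] w 0.0204
```

View pics/side10c.png

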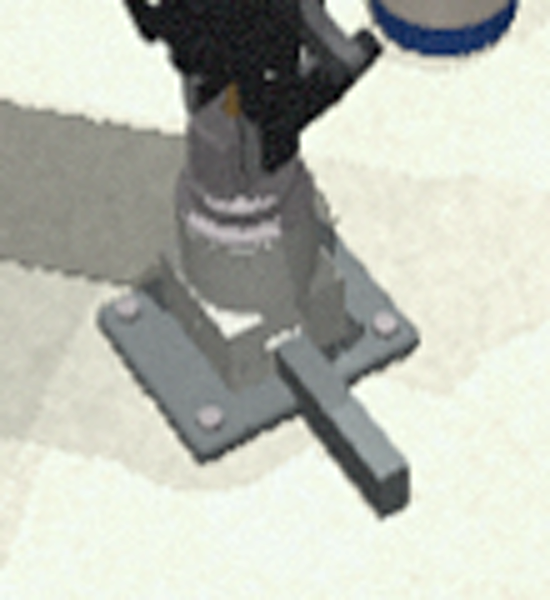

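Emit:
move_arm(rows=[[[0, 0, -0.08, 0, 0, 0, 1.5], [0, 0.03, -0.12, 0, 0, 0, 1.5], [0.1, 0.03, -0.12, 0, 0, 0, 1.5], [0.1, 0.03, -0.12, 0, 0, 0, 1.5], [0.2, 0.03, -0.12, 0, 0, 0, 1.5], [0.2, 0.03, -0.12, 0, 0, 0, 1.5], [0.3, 0.03, -0.12, 0, 0, 0, 1.5], [0.3, 0.03, -0.12, 0, 0, 0, 1.5], [0.3, 0.03, -0.12, 0, 0, 0, 1.5], [0.3, 0.03, -0.12, 0, 0, 0, 1.5]]])

```text
t: 16.35
position: [0.5711, 0.0928, 0.0869]
orientation: [2.198, 0.048, -2.2]
wrist_force: [-4.0, 0.2, 5.3]
width: 0.0211
```

```bash
python3 -c "
from c import *
apply(.3,0.03,-.12,0)
from h import *
st()"
```

```text
cmd now [5.7160e-01 9.3000e-02 8.7000e-02 2.7253e+02]
t 16.35 pos [0.5711 0.0928 0.0869] ori [ 2.1984  0.0484 -2.1995] F [-4.    0.18  5.3 ] T [ 0.113  1.228 -0.029] w 0.0211
```

Emit:
move_arm(rows=[[[0, 0, 0.05, 0, 0, 0, 1.5], [0.05, 0, 0.05, 0, 0, 0, 1.5], [0.1, 0, 0.05, 0, 0, 0, 1.5], [0.15, 0, 0.05, 0, 0, 0, 1.5], [0.2, 0, 0.05, 0, 0, 0, 1.5], [0.25, 0, 0.05, 0, 0, 0, 1.5], [0.3, 0, 0.05, 0, 0, 0, 1.5], [0.35, 0, 0.05, 0, 0, 0, 1.5], [0.35, 0, 0.05, 0, 0, 0, 1.5], [0.35, 0, 0.05, 0, 0, 0, 1.5]]])

```text
t: 17.35
position: [0.5713, 0.0927, 0.0847]
orientation: [2.201, 0.049, -2.197]
wrist_force: [-4.2, 0.9, 9.8]
width: 0.0215
```

```bash
python3 -c "
from c import *
apply(.35,0.0,.05,0)
from h import *
st()
c=read_camera('side');save('side11',c);s=st()
f=cv2.imread('pics/side11.png')[190:310,230:340];cv2.imwrite('pics/side11c.png',cv2.convertScaleAbs(cv2.resize(f,None,fx=5,fy=5,interpolation=cv2.INTER_CUBIC),alpha=1.7))"
```

```text
cmd now [5.7110e-01 9.2900e-02 8.3500e-02 2.7253e+02]
t 17.35 pos [0.5713 0.0927 0.0847] ori [ 2.2006  0.0486 -2.1973] F [-4.21  0.88  9.77] T [ 0.18   1.598 -0.029] w 0.0215
t 17.4 pos [0.5713 0.0927 0.0847] ori [ 2.2006  0.0487 -2.1973] F [-4.59  1.26 11.08] T [0.171 1.6   0.014] w 0.0209
```

View pics/side11c.png

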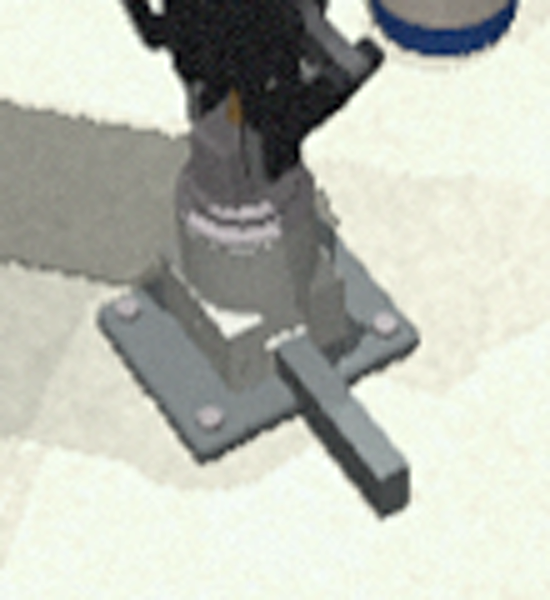

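Emit:
move_arm(rows=[[[0.05, 0, 0.03, 0, 0, 0, 1.5], [0.1, 0, 0.05, 0, 0, 0, 1.5], [0.15, 0, 0.05, 0, 0, 0, 1.5], [0.2, 0, 0.05, 0, 0, 0, 1.5], [0.25, 0, 0.05, 0, 0, 0, 1.5], [0.25, 0, 0.05, 0, 0, 0, 1.5], [0.25, 0, 0.05, 0, 0, 0, 1.5], [0.25, 0, 0.05, 0, 0, 0, 1.5], [0.25, 0, 0.05, 0, 0, 0, 1.5], [0.25, 0, 0.05, 0, 0, 0, 1.5]]])

```text
t: 18.4
position: [0.5713, 0.0927, 0.0833]
orientation: [2.202, 0.049, -2.195]
wrist_force: [-4.3, 0.4, 14.1]
width: 0.0209
```

```bash
python3 -c "
from c import *
apply(.25,0.0,.05,0)
from h import *
st()
c=read_camera('side');save('side12',c);s=st()
f=cv2.imread('pics/side12.png')[190:310,230:340];cv2.imwrite('pics/side12c.png',cv2.convertScaleAbs(cv2.resize(f,None,fx=5,fy=5,interpolation=cv2.INTER_CUBIC),alpha=1.7))"
```

```text
cmd now [5.7060e-01 9.2900e-02 8.1000e-02 2.7253e+02]
t 18.4 pos [0.5713 0.0927 0.0833] ori [ 2.2024  0.049  -2.1955] F [-4.34  0.39 14.06] T [ 0.204  1.822 -0.074] w 0.0209
t 18.45 pos [0.5714 0.0927 0.0834] ori [ 2.2025  0.049  -2.1954] F [-5.65  0.41 12.48] T [ 0.24   1.82  -0.008] w 0.0208
```

View pics/side12c.png

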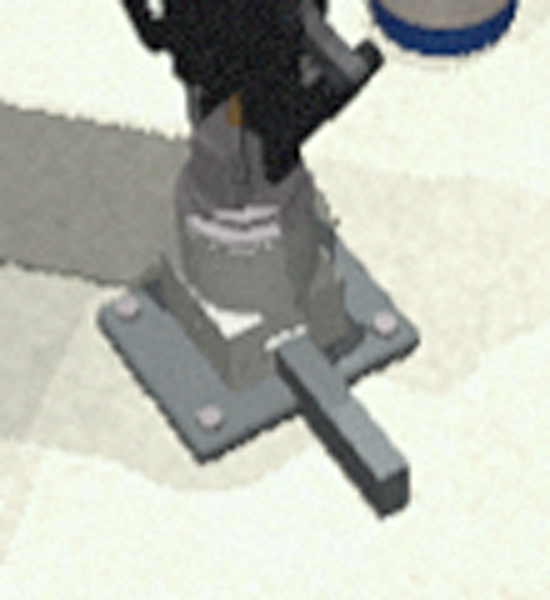

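Emit:
move_arm(rows=[[[0.05, 0, 0.03, 0, 0, 0, 1.5], [0.1, 0, 0.05, 0, 0, 0, 1.5], [0.15, 0, 0.05, 0, 0, 0, 1.5], [0.2, 0, 0.05, 0, 0, 0, 1.5], [0.25, 0, 0.05, 0, 0, 0, 1.5], [0.3, 0, 0.05, 0, 0, 0, 1.5], [0.3, 0, 0.05, 0, 0, 0, 1.5], [0.3, 0, 0.05, 0, 0, 0, 1.5], [0.3, 0, 0.05, 0, 0, 0, 1.5], [0.3, 0, 0.05, 0, 0, 0, 1.5]]])

```text
t: 19.45
position: [0.5714, 0.0927, 0.0832]
orientation: [2.205, 0.049, -2.192]
wrist_force: [-9.5, 0.4, 23.9]
width: 0.0212
```

```bash
python3 -c "
from c import *
apply(.3,0.0,.05,0)
from h import *
st()
c=read_camera('side');save('side13',c);s=st()
f=cv2.imread('pics/side13.png')[190:310,230:340];cv2.imwrite('pics/side13c.png',cv2.convertScaleAbs(cv2.resize(f,None,fx=5,fy=5,interpolation=cv2.INTER_CUBIC),alpha=1.7))"
```

```text
cmd now [5.7010e-01 9.2900e-02 7.8000e-02 2.7253e+02]
t 19.45 pos [0.5714 0.0927 0.0832] ori [ 2.2051  0.0495 -2.1924] F [-9.46  0.36 23.87] T [ 0.331  3.58  -0.094] w 0.0212
t 19.5 pos [0.5714 0.0928 0.0832] ori [ 2.2051  0.0496 -2.1924] F [-10.38   1.19  22.94] T [ 0.362  3.609 -0.103] w 0.021
```

View pics/side13c.png

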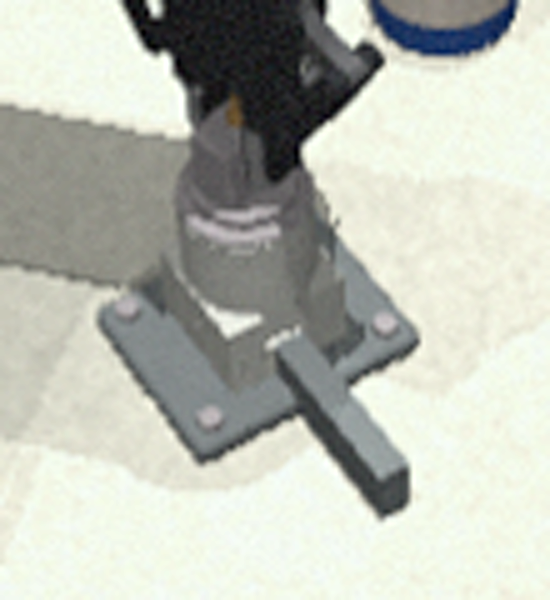

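Emit:
move_arm(rows=[[[-0.2, 0, -0.04, 0, 0, 0, 1.5], [-0.4, 0, -0.1, 0, 0, 0, 1.5], [-0.45, 0, -0.1, 0, 0, 0, 1.5], [-0.45, 0, -0.1, 0, 0, 0, 3], [-0.45, 0, -0.1, 0, 0, 0, 5], [-0.45, 0, -0.1, 0, 0, 0, 6], [-0.45, 0, -0.1, 0, 0, 0, 6], [-0.45, 0, -0.1, 0, 0, 0, 6], [-0.45, 0, -0.1, 0, 0, 0, 6], [-2.5, 0, -0.1, 0, 0, 0, 6]]])

```text
t: 20.5
position: [0.5691, 0.0924, 0.0996]
orientation: [2.192, 0.047, -2.205]
wrist_force: [0.2, 0.5, -0.1]
width: 0.0605
```

```bash
python3 -c "
from c import *
apply(-2.5,0.0,-.1,0)
from h import *
st()"
```

```text
cmd now [5.7110e-01 9.2900e-02 1.0300e-01 2.7253e+02]
t 20.5 pos [0.5691 0.0924 0.0996] ori [ 2.1923  0.0468 -2.2047] F [ 0.21  0.5  -0.11] T [0.002 0.005 0.025] w 0.0605
```

Emit:
move_arm(rows=[[[-1.5, 0, 0, 0, 0, 0, 7], [-3.5, 0, 0, 0, 0, 0, 7], [-6, 0, 0, 0, 0, 0, 8.5], [-9, -1, 0, 4, 0, 0, 8.5], [-11, 2, 0, 8, 0, 0, 8.5], [-11, 6, 0, 12, 0, 0, 8.5], [-11, 10, 0, 16, 0, 0, 8.5], [-11, 14, 0, 20, 0, 0, 8.5], [-11, 17, 0, 24, 0, 0, 8.5], [-11, 20, 0, 28, 0, 0, 8.5]]])

```text
t: 21.5
position: [0.5798, -0.1086, 0.2135]
orientation: [-1.974, 0.449, 1.972]
wrist_force: [0.9, 0.4, 0.5]
width: 0.0852
```

```bash
python3 -c "
from c import *
apply(-11,20.0,0,28)
from h import *
np.set_printoptions(suppress=True,precision=4)
st()
c=read_camera('side');save('side14',c);t=read_camera('top');save('top14',t)
f=cv2.imread('pics/side14.png')[190:310,230:340];cv2.imwrite('pics/side14c.png',cv2.convertScaleAbs(cv2.resize(f,None,fx=5,fy=5,interpolation=cv2.INTER_CUBIC),alpha=1.7))
f=cv2.imread('pics/top14.png')[235:310,255:355];cv2.imwrite('pics/top14c.png',cv2.convertScaleAbs(cv2.resize(f,None,fx=7,fy=7,interpolation=cv2.INTER_CUBIC),alpha=1.7))
P=cloud(t);q=P[240:300,255:310].reshape(-1,3)
for a,b in((.09,.103),(.1035,.112),(.135,.158)):
  m=(q[:,2]>a)&(q[:,2]<b);print(a,b,m.sum(),np.median(q[m],0))
m=q[:,2]>.08; print(np.histogram(q[m,2],bins=np.arange(.08,.165,.003)))
for x in (.567,.569,.571): print([proj(t,[x,.0925,z]) for z in(.149,.154,.159)],[proj(c,[x,.0925,z]) for z in(.149,.154,.159)])"
```

```text
cmd now [ 5.7990e-01 -1.0690e-01  2.1300e-01  2.4453e+02]
t 21.5 pos [ 0.5798 -0.1086  0.2135] ori [-1.9741  0.4491  1.9718] F [0.92 0.44 0.48] T [ 0.024 -0.059  0.011] w 0.0852
0.09 0.103 0 [nan nan nan]
0.1035 0.112 0 [nan nan nan]
0.135 0.158 0 [nan nan nan]
(array([0, 0, 0, 0, 0, 0, 0, 0, 0, 0, 0, 0, 0, 0, 0, 0, 0, 0, 0, 0, 0, 0,
       0, 0, 0, 0, 0, 0]), array([0.08 , 0.083, 0.086, 0.089, 0.092, 0.095, 0.098, 0.101, 0.104,
       0.107, 0.11 , 0.113, 0.116, 0.119, 0.122, 0.125, 0.128, 0.131,
       0.134, 0.137, 0.14 , 0.143, 0.146, 0.149, 0.152, 0.155, 0.158,
       0.161, 0.164]))
[array([282.4191, 267.5164]), array([282.2264, 267.2582]), array([282.0318, 266.9974])] [array([276.437 , 210.9607]), array([276.2757, 209.222 ]), array([276.1132, 207.4699])]
[array([282.4003, 266.2998]), array([282.2076, 266.0357]), array([282.0129, 265.7689])] [array([277.1951, 210.3948]), array([277.0368, 208.6555]), array([276.8775, 206.9028])]
[array([282.3815, 265.0839]), array([282.1888, 264.8138]), array([281.9941, 264.5411])] [array([277.9518, 209.8299]), array([277.7966, 208.09  ]), array([277.6404, 206.3368])]
  return _methods._mean(a, axis=axis, dtype=dtype,
  ret = um.true_divide(
```

View pics/side14c.png

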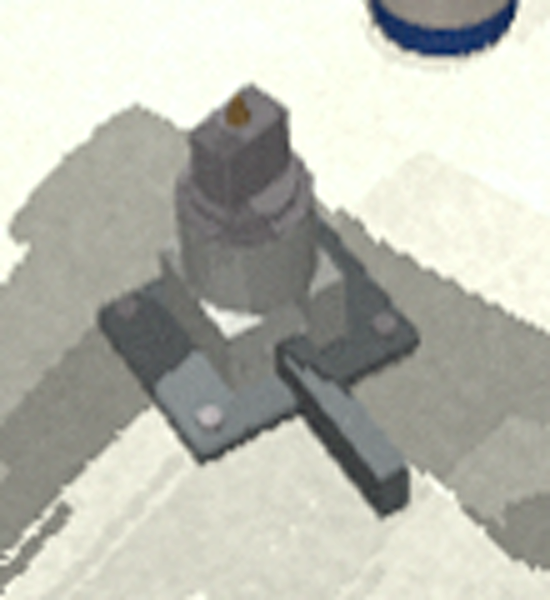

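View pics/top14c.png

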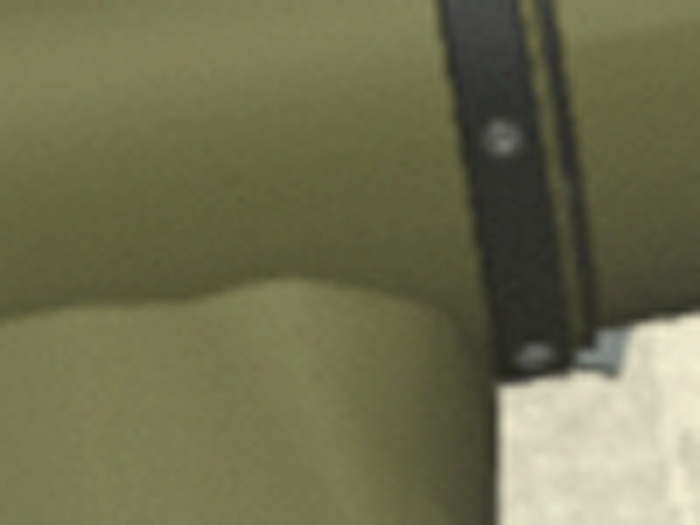

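```bash
python3 -c "
from h import *
f=cv2.imread('pics/top0.png')[265:310,380:490];cv2.imwrite('pics/w_top.png',cv2.convertScaleAbs(cv2.resize(f,None,fx=7,fy=7,interpolation=cv2.INTER_CUBIC),alpha=3))
f=cv2.imread('pics/side0.png')[315:380,325:415];cv2.imwrite('pics/w_side.png',cv2.convertScaleAbs(cv2.resize(f,None,fx=8,fy=8,interpolation=cv2.INTER_CUBIC),alpha=3))
"
```

```text
(no output)
```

View pics/w_top.png

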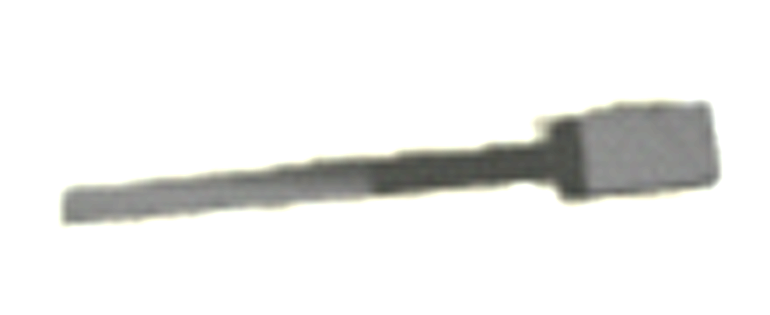

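View pics/w_side.png

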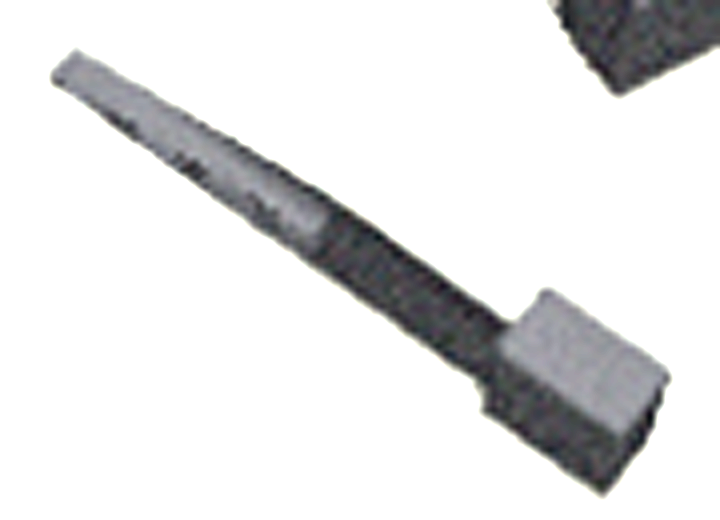

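```bash
python3 -c "
from h import *
np.set_printoptions(suppress=True,precision=4)
t=dict(np.load('top1.npz'));s=dict(np.load('side1.npz'))
cp=lambda x,y,u,v,k:((x+.5)/k-.5+u,(y+.5)/k-.5+v)
T=lambda x,y,z:at_z(t,cp(x,y,380,265,7),z)
S=lambda x,y,z:at_z(s,cp(x,y,325,315,8),z)
ht=np.mean([T(584,120,.036),T(711,106,.036),T(716,182,.036),T(588,195,.036)],0)
hs=np.mean([S(548,292,.036),S(668,377,.036),S(617,436,.036),S(502,345,.036)],0)
tt=T(64,206,.004);ts=S(65,64,.004)
for h,q in((ht,tt),(hs,ts)): d=q-h;print(h,q,np.hypot(*d[:2]),np.degrees(np.arctan2(d[1],d[0])))
print('stud',at_z(s,(277.0,208.2),.154),at_z(s,(276.9,208.0),.154))
"
```

```text
[ 0.5347 -0.2448  0.036 ] [ 0.5253 -0.0958  0.004 ] 0.14920839606750527 93.61105566652107
[ 0.5351 -0.2453  0.036 ] [ 0.5251 -0.0968  0.004 ] 0.14877021460191464 93.84342425325198
stud [0.5698 0.0934 0.154 ] [0.57   0.0939 0.154 ]
```

```bash
python3 -c "
from c import *
plan(.535,-.245,.06,183.7)"
```

```text
shift cm [15.3  14.4  -1.89] turn x deg 60.83
```

Emit:
move_arm(rows=[[[0, 1.5, -0.2, 6.8, 0, 0, 8.5], [0, 3.5, -0.5, 13.6, 0, 0, 8.5], [1, 5.5, -0.7, 20.4, 0, 0, 8.5], [3, 7.5, -1, 27.2, 0, 0, 8.5], [5, 9.5, -1.2, 34, 0, 0, 8.5], [7, 11.5, -1.5, 40.8, 0, 0, 8.5], [9.5, 13.4, -1.8, 47.6, 0, 0, 8.5], [12, 14.4, -1.9, 54.4, 0, 0, 8.5], [14, 14.4, -1.9, 60.8, 0, 0, 8.5], [15.3, 14.4, -1.9, 60.8, 0, 0, 8.5]]])

```text
t: 22.6
position: [0.5345, -0.2449, 0.0583]
orientation: [-1.256, 1.179, 1.258]
wrist_force: [0.2, 0.2, -0.2]
width: 0.0852
```

Emit:
move_arm(rows=[[[0.5, 0, 0, 0, 0, 0, 8.5], [1, 0, 0, 0, 0, 0, 8.5], [1.5, 0, 0, 0, 0, 0, 8.5], [2, 0, 0, 0, 0, 0, 8.5], [2.5, 0, 0, 0, 0, 0, 8.5], [3, 0, 0, 0, 0, 0, 8.5], [3.5, 0, 0, 0, 0, 0, 8.5], [4, 0, 0, 0, 0, 0, 8.5], [4, 0, 0, 0, 0, 0, 8.5], [4, 0, 0, 0, 0, 0, 8.5]]])

```text
t: 23.6
position: [0.5349, -0.2453, 0.0197]
orientation: [-1.257, 1.178, 1.257]
wrist_force: [0.3, 0.1, 0.1]
width: 0.0855
```

```bash
python3 -c "
from c import *
apply(15.3,14.4,-1.9,60.8);apply(4,0,0,0)
from h import *
st()
c=read_camera('side');save('side15',c);t=read_camera('top');save('top15',t)
f=cv2.imread('pics/side15.png')[270:420,310:460];cv2.imwrite('pics/side15c.png',cv2.convertScaleAbs(cv2.resize(f,None,fx=4,fy=4,interpolation=cv2.INTER_CUBIC),alpha=1.9))
f=cv2.imread('pics/top15.png')[200:350,370:530];cv2.imwrite('pics/top15c.png',cv2.convertScaleAbs(cv2.resize(f,None,fx=4,fy=4,interpolation=cv2.INTER_CUBIC),alpha=1.9))
P=cloud(t);q=P[240:300,255:310].reshape(-1,3)
m=q[:,2]>.13;print('head',m.sum(),np.median(q[m],0) if m.any() else '')
m=(q[:,2]>.1)&(q[:,2]<.115);print('collar',m.sum(),np.median(q[m],0) if m.any() else '')
"
```

```text
cmd now [ 5.3510e-01 -2.4500e-01  6.0000e-02  1.8373e+02]
cmd now [ 5.3510e-01 -2.4500e-01  2.0000e-02  1.8373e+02]
t 23.6 pos [ 0.5349 -0.2453  0.0197] ori [-1.2571  1.178   1.2571] F [0.26 0.11 0.11] T [ 0.003  0.016 -0.007] w 0.0855
head 305 [0.56682213 0.09042053 0.14155222]
collar 335 [0.5654116  0.08378609 0.10391323]
```

View pics/side15c.png

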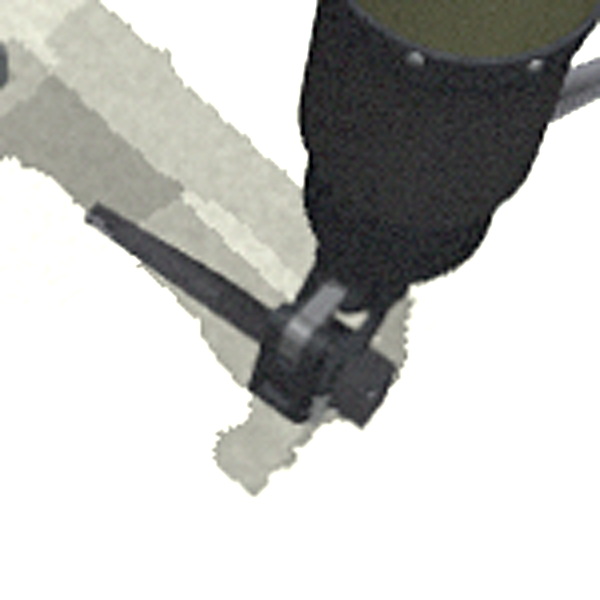

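View pics/top15c.png

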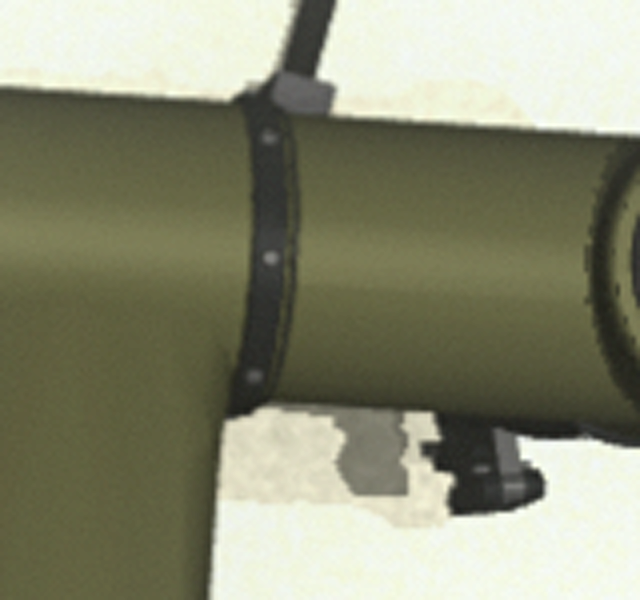

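```bash
python3 -c "
from h import *
np.set_printoptions(suppress=True,precision=1)
c=read_camera('side')
for z in (.02,.03,.04,.05,.06,.07): print(z,*[(proj(c,[.535+k,-.245,z])-[310,270])*4 for k in (-.05,-.043,.043)])
P=cloud(c)
for (x,y) in [(285,385),(300,410),(265,380),(305,395)]: print(x,y,(P[270+y//4,310+x//4]*1000))
"
```

```text
0.02 [274.9 449.8] [285. 439.] [402.8 312. ]
0.03 [277.1 440.8] [287.2 429.9] [405.8 302.2]
0.04 [279.2 431.6] [289.4 420.7] [409.  292.2]
0.05 [281.4 422.2] [291.7 411.2] [412.1 282. ]
0.06 [283.6 412.7] [294.  401.6] [415.4 271.6]
0.07 [285.9 403. ] [296.4 391.9] [418.6 261.1]
285 385 [ 469.5 -250.3  121.4]
300 410 [ 463.8 -262.7  126.3]
265 380 [ 465.4 -243.3  121.2]
305 395 [ 464.6 -262.3  139.5]
```

Emit:
move_arm(rows=[[[0.6, 0, 0, 0, 0, 0, 6.5], [1.2, 0, 0, 0, 0, 0, 6], [1.8, 0, 0, 0, 0, 0, 6], [2.4, 0, 0, 0, 0, 0, 6], [3, 0, 0, 0, 0, 0, 6], [3.3, 0, 0, 0, 0, 0, 6], [3.6, 0, 0, 0, 0, 0, 6], [3.8, 0, 0, 0, 0, 0, 6], [4, 0, 0, 0, 0, 0, 6], [4, 0, 0, 0, 0, 0, 6]]])

```text
t: 24.75
position: [0.5349, -0.2452, -0.0204]
orientation: [-1.257, 1.178, 1.257]
wrist_force: [0.3, -0.7, 0.1]
width: 0.06
```

```bash
python3 -c "
from c import *
apply(4,0,0,0)
from h import *
np.set_printoptions(suppress=True,precision=3)
st()
c=read_camera('side');save('side16',c)
f=cv2.imread('pics/side16.png')[300:400,330:440];cv2.imwrite('pics/side16c.png',cv2.convertScaleAbs(cv2.resize(f,None,fx=6,fy=6,interpolation=cv2.INTER_CUBIC),alpha=3.5))
for z in (.0,.01,.02,.03): print(z,*[(proj(c,[.535+k,-.245,z])-[330,300])*6 for k in (-.035,.035)])
P=cloud(c);q=P[300:400,330:440].reshape(-1,3)
for s in(-1,1):
  m=(abs(q[:,1]+.245)<.014)&((q[:,0]-.535)*s>.025)&((q[:,0]-.535)*s<.05)&(q[:,2]>.006);print(m.sum(),np.percentile(q[m,2],[1,5,20,50]))
"
```

```text
cmd now [ 5.3510e-01 -2.4500e-01 -2.0000e-02  1.8373e+02]
t 24.75 pos [ 0.535 -0.245 -0.02 ] ori [-1.257  1.178  1.257] F [ 0.3  -0.67  0.13] T [ 0.023  0.011 -0.005] w 0.06
0.0 [317.838 487.071] [459.537 333.834]
0.01 [321.158 473.781] [463.898 319.639]
0.02 [324.535 460.256] [468.328 305.202]
0.03 [327.968 446.489] [472.83  290.519]
1061 [0.028 0.077 0.126 0.208]
13 [0.016 0.018 0.02  0.026]
```

View pics/side16c.png

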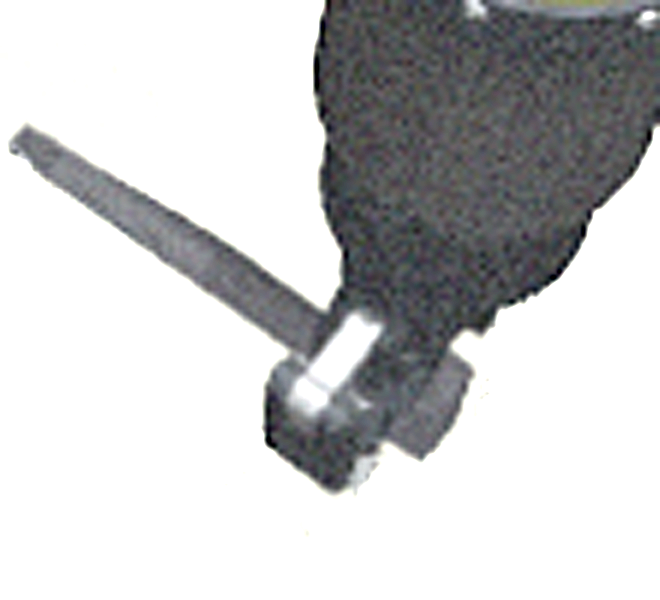

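Emit:
move_arm(rows=[[[0.3, 0, 0, 0, 0, 0, 6], [0.5, 0, 0, 0, 0, 0, 5], [0.5, 0, 0, 0, 0, 0, 4], [0.5, 0, 0, 0, 0, 0, 3], [0.5, 0, 0, 0, 0, 0, 2.4], [0.5, 0, 0, 0, 0, 0, 1.5], [0.5, 0, 0, 0, 0, 0, 1.5], [0.5, 0, 0, 0, 0, 0, 1.5], [0.5, 0, 0, 0, 0, 0, 1.5], [0.5, 0, 0, 0, 0, 0, 1.5]]], force=60)

```text
t: 25.8
position: [0.5354, -0.2453, -0.0248]
orientation: [-1.258, 1.177, 1.256]
wrist_force: [1.0, 0.3, 2.2]
width: 0.0213
```

```bash
python3 -c "
from c import *
apply(.5,0,0,0)
from h import *
st()"
```

```text
cmd now [ 5.3510e-01 -2.4500e-01 -2.5000e-02  1.8373e+02]
t 25.8 pos [ 0.5354 -0.2453 -0.0248] ori [-1.2578  1.1773  1.2562] F [0.99 0.34 2.23] T [ 0.171 -0.369 -0.016] w 0.0213
```

```bash
python3 -c "
from c import *
d=np.array([np.cos(np.radians(77.67)),np.sin(np.radians(77.67))]);C=np.array([.5675,.0925])
p=C-.195*d;print(p)
plan(*p,.045,167.7)
a=axes(183.73);print(a)"
```

```text
[ 0.52585932 -0.09800211]
shift cm [-7.   -0.03 14.73] turn x deg 16.03
[[ 0.          0.         -1.        ]
 [-0.99788169 -0.06505481  0.        ]
 [-0.06505481  0.99788169  0.        ]]
```

Emit:
move_arm(rows=[[[-0.5, 0, 0, 0, 0, 0, 1.5], [-2, 0, 0, 0, 0, 0, 1.5], [-4, 0, 0, 0, 0, 0, 1.5], [-6, 0, 1, 2, 0, 0, 1.5], [-7, 0, 3.5, 5, 0, 0, 1.5], [-7, 0, 6.5, 8, 0, 0, 1.5], [-7, 0, 9.5, 11, 0, 0, 1.5], [-7, 0, 12, 14, 0, 0, 1.5], [-7, 0, 14, 16, 0, 0, 1.5], [-7, 0, 14.7, 16, 0, 0, 1.5]]])

```text
t: 26.8
position: [0.5251, -0.097, 0.0454]
orientation: [-1.051, 1.302, 1.051]
wrist_force: [0.3, 0.1, -2.6]
width: 0.0214
```

```bash
python3 -c "
from c import *
apply(-7,0,14.7,16)
from h import *
np.set_printoptions(suppress=True,precision=4)
s=st();M=R.from_rotvec(s['orientation']).as_matrix();print(M.round(3),np.degrees(np.arctan2(M[1,1],M[0,1])))
c=read_camera('side');save('side17',c);t=read_camera('top');save('top17',t)
f=cv2.imread('pics/side17.png')[190:370,230:390];cv2.imwrite('pics/side17c.png',cv2.convertScaleAbs(cv2.resize(f,None,fx=4,fy=4,interpolation=cv2.INTER_CUBIC),alpha=1.9))
f=cv2.imread('pics/top17.png')[220:330,250:400];cv2.imwrite('pics/top17c.png',cv2.convertScaleAbs(cv2.resize(f,None,fx=5,fy=5,interpolation=cv2.INTER_CUBIC),alpha=1.9))
P=cloud(t);q=P[240:300,255:310].reshape(-1,3)
m=q[:,2]>.08;print(np.histogram(q[m,2]*1000,bins=np.arange(80,165,4)))
"
```

```text
cmd now [ 5.2560e-01 -9.8300e-02  4.5000e-02  1.6773e+02]
t 26.8 pos [ 0.5251 -0.097   0.0454] ori [-1.0506  1.3023  1.0509] F [ 0.31  0.13 -2.55] T [-0.063  0.05  -0.003] w 0.0214
[[ 0.    -0.977  0.211]
 [ 0.     0.211  0.977]
 [-1.    -0.     0.   ]] 167.79168851131936
(array([  0,   0,   0,   7,  87,  68,  67,  19,   1,   0,   1,   1,   1,
         3,  42, 121,  19,   6,   6,   1,   0]), array([ 80,  84,  88,  92,  96, 100, 104, 108, 112, 116, 120, 124, 128,
       132, 136, 140, 144, 148, 152, 156, 160, 164]))
```

View pics/side17c.png

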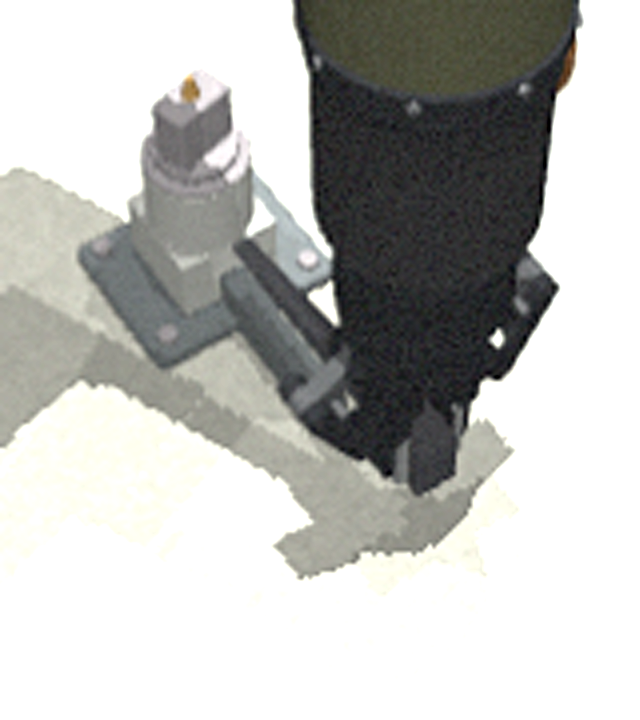

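View pics/top17c.png

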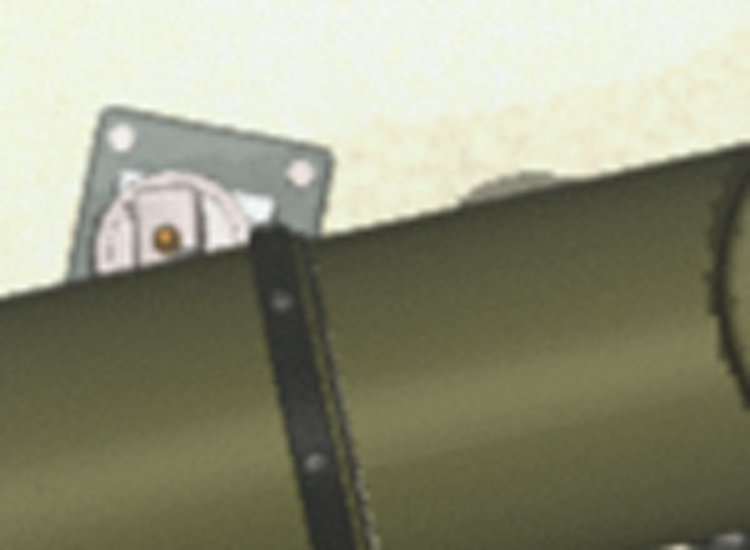

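```bash
python3 -c "
from h import *
np.set_printoptions(suppress=True,precision=1,linewidth=200)
c=read_camera('side')
f=cv2.cvtColor(c['frame'],cv2.COLOR_RGB2BGR)[200:250,255:300];cv2.imwrite('pics/side18c.png',cv2.convertScaleAbs(cv2.resize(f,None,fx=12,fy=12,interpolation=cv2.INTER_CUBIC),alpha=1.6))
P=cloud(c);s1=dict(np.load('side1.npz'));P1=cloud(s1)
print((P[205:240,270:290:2,2]*1000).astype(int))
print((P1[218:240,270:290:2,2]*1000).astype(int))
t=read_camera('top');T=cloud(t);print((T[255:275,274:294:2,2]*1000).astype(int))
t1=dict(np.load('top1.npz'));T1=cloud(t1);print((T1[320:340,128:160:3,2]*1000).astype(int))
"
```

```text
[[  0   0  -2  -1   0   1   2   0   0   0]
 [ -1   0   0   0  -3   0   0   2  -5   0]
 [ -2   1  -4   0   0 139  -4   2   0  -3]
 [  0   0   1  -3 141 142  -4  -1  -1   0]
 [ -3  -1  -2 150 141 140 139  -3   0  -2]
 [  0  -2  -2 152 141 140 139 141  -1   0]
 [ -1  -1 140 151 152 142 139 141 141  -1]
 [ -1  -3 141 147 147 142 139 141 140  -2]
 [ -2 139 140 148 145 143 141 136 138  -1]
 [140 139 138 143 145 140 140 140 137  -2]
 [140 143 141 142 142 142 138 138 133  -1]
 [141 141 139 139 140 142 138 132 129  -1]
 [142 140 138 142 140 139 136 130 128   0]
 [141 141 138 141 141 137 134 131 124   3]
 [137 141 140 141 138 136 130 126 125  -1]
 [135 137 141 140 139 134 126 123 121  -3]
 [131 136 141 139 136 129 126 120 116  99]
 [130 134 137 135 130 127 124 116 115 105]
 [127 132 134 132 129 125 124 117 107 104]
 [123 126 132 130 126 123 116 113 109 107]
 [122 127 128 129 126 118 117 108 104 104]
 [117 122 127 126 123 115 111 104 107 105]
 [116 119 126 123 117 112 110 105 103 106]
 [107 118 120 120 117 111 104 106 102 105]
 [105 113 117 119 113 110 106 105 103 104]
 [105 108 113 114 110 104
[... 2674 characters left out ...]
66]
 [ 108  106  105  115  107  109  109  102   80   73   67]
 [ 106  106  109  121  110  108  109  105   82   71   64]
 [ 105  107  106  113  111  106  105  103   85   71   60]
 [ 108  106  107  115  103  112  107  108   86   70   68]
 [ 107  105  105  109  108  108  110  106   87   69   65]
 [ 105 1156  106  106  105  106  108  101   84   69   64]
 [ 106 1156  108  110  106  105  101   77   69   66   66]
 [  64  108  105  106  106   72   72   71   74   65   65]
 [  65  108  104   71   71   68   75   73   69   61   67]
 [  66   65   67   70   71   70   69   71   72   70   64]
 [  64   64   67   71   67   71   69   72   71   68   70]
 [  61   62   66   69   71   68   71   70   65   65   65]]
```

View pics/side18c.png

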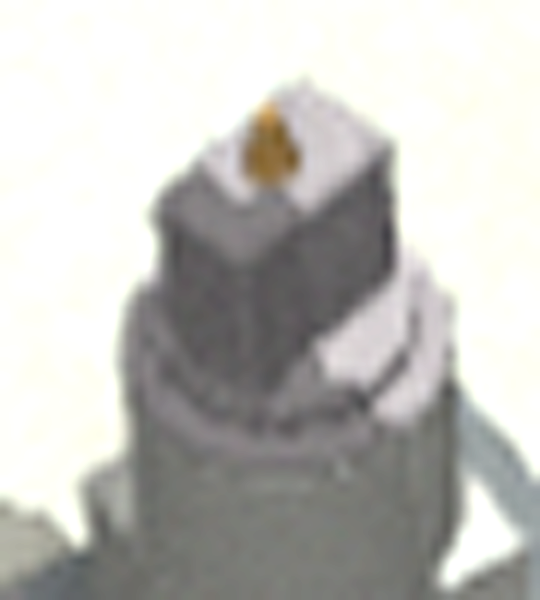

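```bash
python3 -c "
from h import *
np.set_printoptions(suppress=True,precision=4)
c=read_camera('side')
d=np.array([np.cos(np.radians(77.73)),np.sin(np.radians(77.73))]);o=np.array([.5256,-.0983])
p=o+.15*d;print(p,proj(c,[*p,.072]),proj(c,[*p,.074]));print(at_z(c,(290.6,250.6),.073))
e=np.array([.5439,-.012]);C=np.array([.5675,.0925])
print('lateral',np.cross(d,p-C),np.cross(d,o-C),np.cross(d,e-C),'along',d@(o-C))
"
python3 -c "
from c import *
d=np.array([np.cos(np.radians(77.67)),np.sin(np.radians(77.67))])
plan(.5256,-.0983,.0075,167.73)"
```

```text
[0.5575 0.0483] [290.7104 250.848 ] [290.6686 250.2379]
[0.5573 0.0483 0.073 ]
lateral 0.00039429489002473783 0.00039429489002477947 0.000852692577031116 along -0.19534608911247675
shift cm [ 3.75 -0.    0.01] turn x deg -0.0<string>:8: DeprecationWarning: Arrays of 2-dimensional vectors are deprecated. Use arrays of 3-dimensional vectors instead. (deprecated in NumPy 2.0)
```

Excellent agreement. Lower the wedge over the rail, to about 2.5 mm above it.

Emit:
move_arm(rows=[[[0.6, 0, 0, 0, 0, 0, 1.5], [1.2, 0, 0, 0, 0, 0, 1.5], [1.8, 0, 0, 0, 0, 0, 1.5], [2.4, 0, 0, 0, 0, 0, 1.5], [2.8, 0, 0, 0, 0, 0, 1.5], [3.2, 0, 0, 0, 0, 0, 1.5], [3.5, 0, 0, 0, 0, 0, 1.5], [3.75, 0, 0, 0, 0, 0, 1.5], [3.75, 0, 0, 0, 0, 0, 1.5], [3.75, 0, 0, 0, 0, 0, 1.5]]])

```text
t: 28.05
position: [0.5255, -0.0986, 0.0074]
orientation: [-1.05, 1.303, 1.05]
wrist_force: [0.2, -0.4, -3.0]
width: 0.0209
```

```bash
python3 -c "
from c import *
apply(3.75,0,0,0)
from h import *
st()
c=read_camera('side');save('side19',c)
f=cv2.imread('pics/side19.png')[230:310,260:350];cv2.imwrite('pics/side19c.png',cv2.convertScaleAbs(cv2.resize(f,None,fx=8,fy=8,interpolation=cv2.INTER_CUBIC),alpha=2.2))
"
```

```text
cmd now [ 5.2560e-01 -9.8300e-02  7.5000e-03  1.6773e+02]
t 28.05 pos [ 0.5255 -0.0986  0.0074] ori [-1.0503  1.3028  1.0498] F [ 0.16 -0.39 -3.03] T [-0.051 -0.009  0.012] w 0.0209
```

View pics/side19c.png

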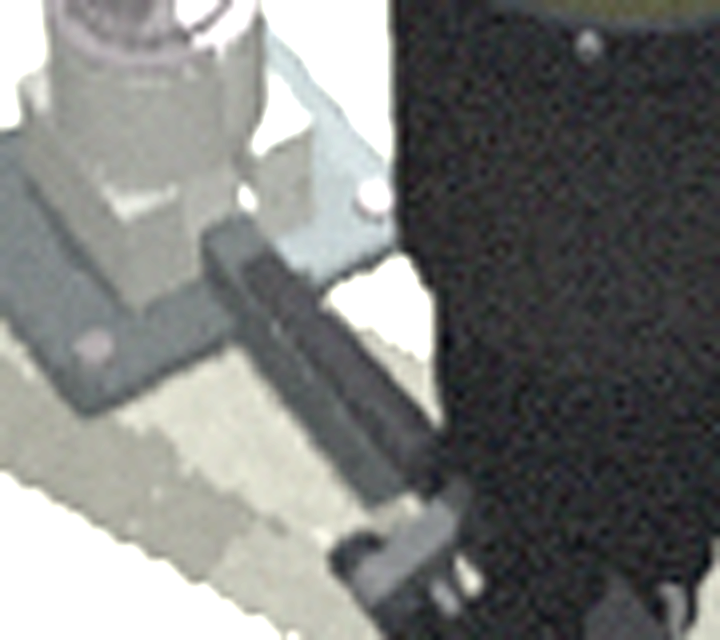

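Emit:
move_arm(rows=[[[0.1, 0, 0, 0, 0, 0, 1.5], [0.2, 0, 0.3, 0, 0, 0, 1.5], [0.2, 0, 1, 0, 0, 0, 1.5], [0.2, 0, 2, 0, 0, 0, 1.5], [0.2, 0, 3, 0, 0, 0, 1.5], [0.2, 0, 4, 0, 0, 0, 1.5], [0.2, 0, 5, 0, 0, 0, 1.5], [0.2, 0, 5.8, 0, 0, 0, 1.5], [0.2, 0, 6.2, 0, 0, 0, 1.5], [0.2, 0, 6.3, 0, 0, 0, 1.5]]])

```text
t: 29.1
position: [0.5389, -0.0365, 0.0052]
orientation: [-1.051, 1.303, 1.05]
wrist_force: [0.1, 1.1, -2.1]
width: 0.0213
```

```bash
python3 -c "
from c import *
apply(.2,0,6.3,0)
from h import *
st()
c=read_camera('side');save('side20',c)
f=cv2.imread('pics/side20.png')[195:310,250:350];cv2.imwrite('pics/side20c.png',cv2.convertScaleAbs(cv2.resize(f,None,fx=6,fy=6,interpolation=cv2.INTER_CUBIC),alpha=2.2))
"
```

```text
cmd now [ 5.3900e-01 -3.6800e-02  5.5000e-03  1.6773e+02]
t 29.1 pos [ 0.5389 -0.0365  0.0052] ori [-1.0505  1.3028  1.0504] F [ 0.08  1.13 -2.11] T [-0.026 -0.011  0.005] w 0.0213
```

View pics/side20c.png

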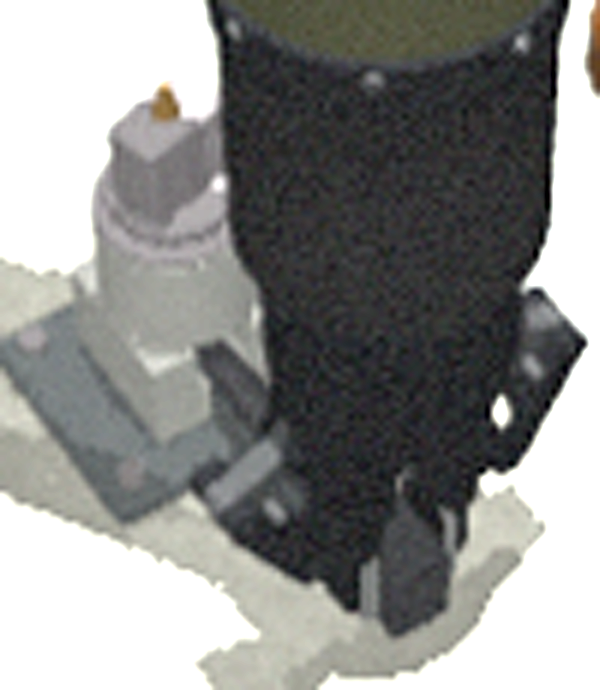

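Emit:
move_arm(rows=[[[0, 0, 0.3, 0, 0, 0, 1.5], [0, 0, 0.6, 0, 0, 0, 1.5], [0, 0, 0.9, 0, 0, 0, 1.5], [0, 0, 1.2, 0, 0, 0, 1.5], [0, 0, 1.5, 0, 0, 0, 1.5], [0, 0, 1.7, 0, 0, 0, 1.5], [0, 0, 1.9, 0, 0, 0, 1.5], [0, 0, 2.1, 0, 0, 0, 1.5], [0, 0, 2.2, 0, 0, 0, 1.5], [0, 0, 2.2, 0, 0, 0, 1.5]]])

```text
t: 30.15
position: [0.5428, -0.0176, 0.0053]
orientation: [-1.051, 1.307, 1.048]
wrist_force: [-1.4, -9.1, -1.5]
width: 0.0213
```

```bash
python3 -c "
from c import *
apply(0,0,2.2,0)
from h import *
st()
"
```

```text
cmd now [ 5.4360e-01 -1.5300e-02  5.5000e-03  1.6773e+02]
t 30.15 pos [ 0.5428 -0.0176  0.0053] ori [-1.0512  1.307   1.0484] F [-1.38 -9.07 -1.46] T [-2.745  0.448 -0.025] w 0.0213
```

Emit:
move_arm(rows=[[[0, 0, 0.15, 0, 0, 0, 1.5], [0, 0, 0.3, 0, 0, 0, 1.5], [0, 0, 0.45, 0, 0, 0, 1.5], [0, 0, 0.6, 0, 0, 0, 1.5], [0, 0, 0.75, 0, 0, 0, 1.5], [0, 0, 0.9, 0, 0, 0, 1.5], [0, 0, 1.05, 0, 0, 0, 1.5], [0, 0, 1.2, 0, 0, 0, 1.5], [0, 0, 1.35, 0, 0, 0, 1.5], [0, 0, 1.5, 0, 0, 0, 1.5]]])

```text
t: 31.15
position: [0.5462, -0.0022, 0.0053]
orientation: [-1.051, 1.306, 1.049]
wrist_force: [-0.9, -6.2, -1.4]
width: 0.0212
```

```bash
python3 -c "
from c import *
apply(0,0,1.5,0)
from h import *
st()
c=read_camera('side');save('side21',c)
f=cv2.imread('pics/side21.png')[195:310,250:350];cv2.imwrite('pics/side21c.png',cv2.convertScaleAbs(cv2.resize(f,None,fx=6,fy=6,interpolation=cv2.INTER_CUBIC),alpha=2.2))
"
```

```text
cmd now [ 5.4680e-01 -6.0000e-04  5.5000e-03  1.6773e+02]
t 31.15 pos [ 0.5462 -0.0022  0.0053] ori [-1.0508  1.3058  1.0489] F [-0.93 -6.2  -1.42] T [-1.872  0.293 -0.036] w 0.0212
```

View pics/side21c.png

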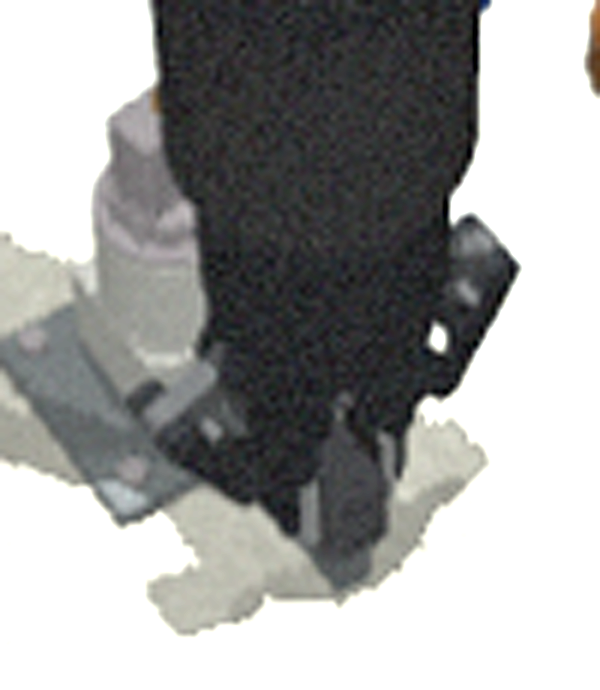

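Emit:
move_arm(rows=[[[0, 0, 0.15, 0, 0, 0, 1.5], [0, 0, 0.3, 0, 0, 0, 1.5], [0, 0, 0.45, 0, 0, 0, 1.5], [0, 0, 0.6, 0, 0, 0, 1.5], [0, 0, 0.75, 0, 0, 0, 1.5], [0, 0, 0.9, 0, 0, 0, 1.5], [0, 0, 1.05, 0, 0, 0, 1.5], [0, 0, 1.2, 0, 0, 0, 1.5], [0, 0, 1.35, 0, 0, 0, 1.5], [0, 0, 1.4, 0, 0, 0, 1.5]]])

```text
t: 32.2
position: [0.5497, 0.0131, 0.0052]
orientation: [-1.05, 1.303, 1.05]
wrist_force: [-0.9, -3.6, -3.7]
width: 0.021
```

```bash
python3 -c "
from c import *
apply(0,0,1.4,0)
from h import *
np.set_printoptions(suppress=True,precision=4,linewidth=160)
s=st();d=np.array([.2136,.9769]);p=s['position'];print('tip past',((p[:2]-[.5675,.0925])@d+.15))
c=read_camera('side');save('side22',c)
P=cloud(c);print((P[200:235,262:282:2,2]*1000).astype(int))
f=cv2.imread('pics/side22.png')[195:310,240:340];cv2.imwrite('pics/side22c.png',cv2.convertScaleAbs(cv2.resize(f,None,fx=6,fy=6,interpolation=cv2.INTER_CUBIC),alpha=2.2))
"
```

```text
cmd now [5.4980e-01 1.3000e-02 5.5000e-03 1.6773e+02]
t 32.2 pos [0.5497 0.0131 0.0052] ori [-1.0502  1.3028  1.0502] F [-0.95 -3.62 -3.68] T [-1.225  0.15   0.018] w 0.021
tip past 0.06866105910480844
[[ -3   0   0  -2  -3 275 283 286 290 293]
 [ -1   2   0   0   0 272 281 285 288 291]
 [  0   0   0  -1  -1 269 278 283 284 290]
 [  0   1   0   0   0 266 274 279 284 285]
 [  0  -2  -2  -1  -1 265 276 277 280 283]
 [ -2  -3   0   0  -1 260 269 274 278 900]
 [ -1  -2   0  -2   0 257 266 273 278 279]
 [ -4  -1  -1  -1   1 255 264 270 274 276]
 [  0  -2   0  -1  -4 251 263 265 900 273]
 [  4   1   0   0  -2 248 259 265 269 272]
 [ -1  -2   1   0   0 245 256 260 266 268]
 [ -1  -3   0   0  -3 243 252 257 264 267]
 [ -3   0   0   0 148 239 252 257 259 264]
 [  0 900  -2 146 147 235 248 253 256 261]
 [  1  -2  -1 148 146 231 244 248 256 257]
 [  1   1  -1 147 150 227 240 250 251 257]
 [ -2  -1   0 145 147 147 238 243 251 253]
 [  0  -5  -4 140 145 148 234 244 247 250]
 [  0  -1   2 138 142 145 232 238 245 250]
 [  0   0   0 136 142 145 228 236 243 245]
 [  0   0  -1 132 137 141 226 233 239 244]
 [  0   0  -2 130 134 140 142 232 236 242]
 [ -2  -2  -1 128 130 135 140 228 233 238]
 [  0   1   0 121 128 900 134 134 229 232]
 [ -1  -3  97 117 127 130 135 129 227 231]
 [  1   0 101 113 124 125 129 127 205 228]
 [  1  -2 100 111 115 124 127 124 202 225]
 [  3  35  98 111 113 120 122 121 199 203]
 [ 33  32 100 108 116 118 119 121 194 202]
 [ 34  34  99 108 112 113 118 118 189 201]
 [ 29  36  97 100 108 113 110 111 191 201]
 [ -1  35  98  97 108 110 112 112 184 194]
 [ -2  32  99  98  97 105 113 110 177 193]
 [  0  26  97  98  97  99 109 110 174 189]
 [ -2   0  97  98 101 100  96  97  97 184]]
```

View pics/side22c.png

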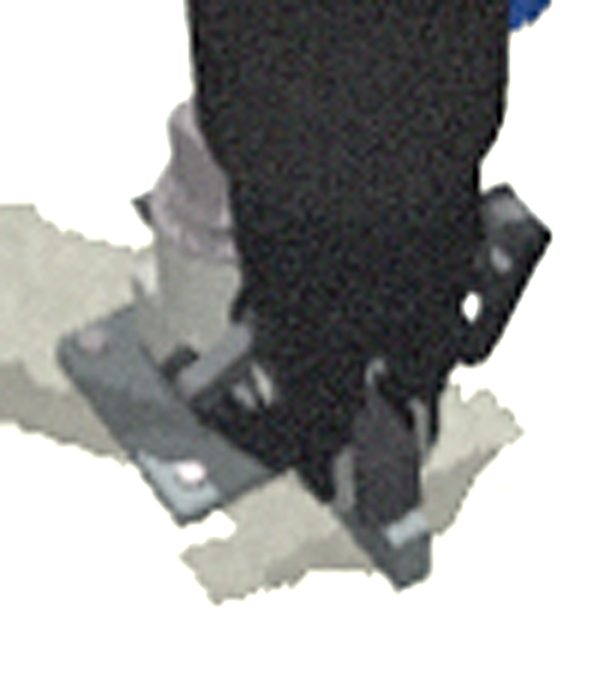

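Emit:
move_arm(rows=[[[0, 0, 0, 0, 0, 0, 2.4], [0, 0, 0, 0, 0, 0, 3], [0, 0, 0, 0, 0, 0, 4], [0, 0, 0, 0, 0, 0, 5], [0, 0, 0, 0, 0, 0, 5], [0, 0, 0, 0, 0, 0, 5], [-0.5, 0, 0, 0, 0, 0, 5], [-1.5, 0, 0, 0, 0, 0, 5], [-2.5, 0, 0, 0, 0, 0, 5], [-3.5, 0, 0, 0, 0, 0, 5]]])

```text
t: 33.25
position: [0.55, 0.0129, 0.0417]
orientation: [-1.05, 1.302, 1.049]
wrist_force: [0.5, 0.6, -1.2]
width: 0.0501
```

Emit:
move_arm(rows=[[[-1, 0, 0, 0, 0, 0, 5], [-2, 0, -1, 0, 0, 0, 5], [-3, 0, -3, 0, 0, 0, 5], [-5, 0, -6, 0, 0, 0, 5], [-7, 0, -9, 0, 0, 0, 5], [-9, 0, -12, 0, 0, 0, 5], [-11, 0, -16, 0, 0, 0, 5], [-13, 0, -20, 0, 0, 0, 5], [-14, 0, -24, 0, 0, 0, 5], [-14, 0, -26, 0, 0, 0, 5]]])

```text
t: 34.25
position: [0.4937, -0.2445, 0.1832]
orientation: [-1.051, 1.302, 1.045]
wrist_force: [0.0, 0.2, -0.2]
width: 0.0497
```

```bash
python3 -c "
from c import *
apply(-3.5,0,0,0);apply(-14,0,-26,0)
from h import *
np.set_printoptions(suppress=True,precision=4,linewidth=160)
st()
c=read_camera('side');save('side23',c);t=read_camera('top');save('top23',t)
P=cloud(c);print((P[200:235,268:290:2,2]*1000).astype(int))
f=cv2.imread('pics/side23.png')[190:310,230:340];cv2.imwrite('pics/side23c.png',cv2.convertScaleAbs(cv2.resize(f,None,fx=6,fy=6,interpolation=cv2.INTER_CUBIC),alpha=2.2))
f=cv2.imread('pics/top23.png')[220:330,240:390];cv2.imwrite('pics/top23c.png',cv2.convertScaleAbs(cv2.resize(f,None,fx=5,fy=5,interpolation=cv2.INTER_CUBIC),alpha=1.9))
"
```

```text
cmd now [5.4980e-01 1.3000e-02 4.0500e-02 1.6773e+02]
cmd now [  0.4945  -0.241    0.1805 167.73  ]
t 34.25 pos [ 0.4937 -0.2445  0.1832] ori [-1.0508  1.3022  1.0452] F [ 0.04  0.24 -0.16] T [ 0.029 -0.011 -0.007] w 0.0497
[[  0  -1  -3   0   1   0   1  -2   0   0  -1]
 [  0  -1   0   1   0   0   0  -2   0  -1   1]
 [  0   1   0  -1  -1  -1  -3   0  -1  -3  -1]
 [ -2   0  -1   1  -1   0   0  -3  -1  -3  -3]
 [  0  -1   1   0   0  -1  -1   0  -2  -1  -1]
 [ -2   0   3  -2  -2  -3 147  -3  -1  -2  -1]
 [ -5   0  -3  -1   0 147 150 150   0  -1   2]
 [  0  -1  -3   0 158 147 148 148  -1   2   0]
 [  0  -2  -2   0 162 156 147 147 147  -1   1]
 [ -1   0   1 147 155 155 145 145 146 145  -2]
 [ -3  -1 150 149 156 153 148 144 146 148  -2]
 [  0   0 150 147 152 151 150 147 147 147  -1]
 [  1 147 148 147 150 150 148 148 145 145   0]
 [145 148 147 146 148 145 150 147 145 139   0]
 [148 147 148 145 148 148 148 146 142 138  -1]
 [146 147 147 150 148 147 146 143 138 136  -2]
 [144 147 148 150 149 147 146 141 137 134   0]
 [144 146 148 147 147 145 143 139 133 130   0]
 [137 143 147 147 147 142 137 134 133 127   0]
 [137 142 147 144 144 143 136 132 131 125  -2]
 [131 137 142 145 144 137 134 130 123 124 110]
 [129 135 140 141 137 137 131 124 123 119 114]
 [127 128 135 140 135 132 131 122 121 114 113]
 [121 124 133 137 136 132 128 120 116 110 112]
 [119 121 129 132 132 126 121 118 110 111 108]
 [114 120 126 133 128 124 121 117 110 111 114]
 [112 116 124 129 125 123 118 112 111 114 113]
 [110 114 122 122 119 117 114 114 112 111 111]
 [112 113 115 120 121 116 112 112 111 113 109]
 [106 111 112 115 117 113 112 112 109 111  98]
 [ 96 111 113 109 113 113 113 115 112 110 100]
 [100 109 112 112 112 111 112 112 108 101  97]
 [100  96 109 109 110 110 110 111 103  99 101]
 [ 99  99  96 108 109 109 108 105 100  98  97]
 [ 98  99  99  96  98  96  92  98  99 100  97]]
```

View pics/side23c.png

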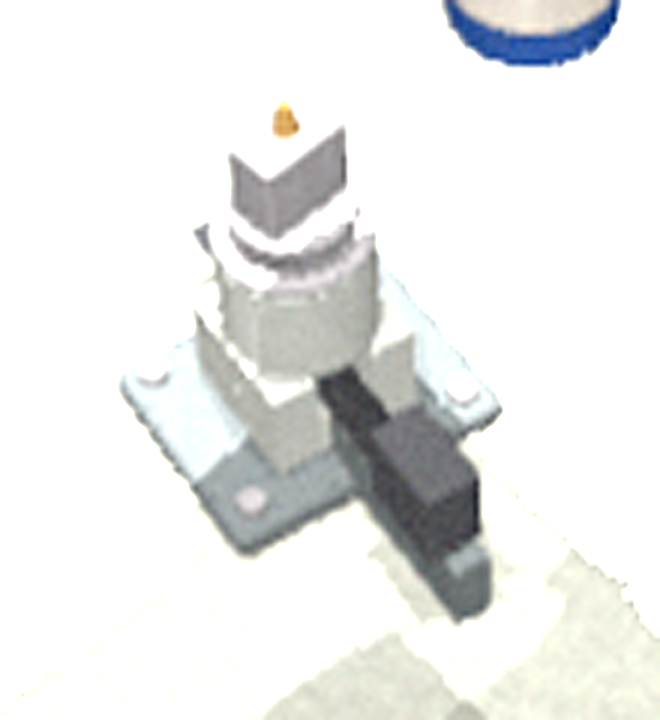

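View pics/top23c.png

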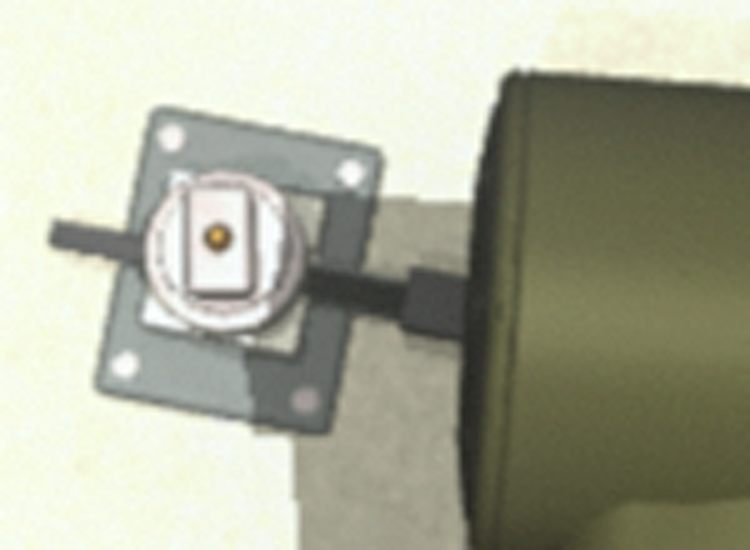

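View pics/side23.png

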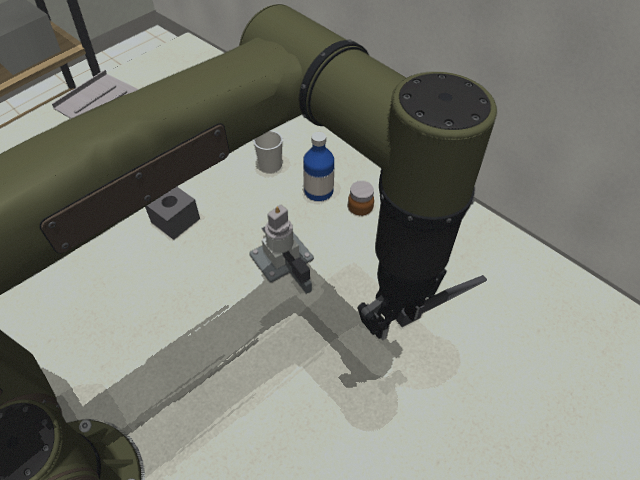

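Emit:
move_arm(rows=[[[0, 0, 0, 0, 0, 0, 5], [0, 0, 0, 0, 0, 0, 5], [0, 0, 0, 0, 0, 0, 5], [0, 0, 0, 0, 0, 0, 5], [0, 0, 0, 0, 0, 0, 5], [0, 0, 0, 0, 0, 0, 5], [0, 0, 0, 0, 0, 0, 5], [0, 0, 0, 0, 0, 0, 5], [0, 0, 0, 0, 0, 0, 5], [0, 0, 0, 0, 0, 0, 5]]])

```text
t: 35.35
position: [0.4944, -0.2412, 0.1803]
orientation: [-1.05, 1.303, 1.05]
wrist_force: [0.1, 1.4, -0.5]
width: 0.0499
```

```bash
python3 -c "
from h import *
st();c=read_camera('side');P=cloud(c);print(np.median(P[213:217,270:280,2]))
print(finish_job())"
```

```text
t 35.35 pos [ 0.4944 -0.2412  0.1803] ori [-1.0501  1.303   1.0498] F [ 0.06  1.38 -0.54] T [ 0.024  0.013 -0.032] w 0.0499
0.14840674875457566
the job is handed in; nothing more can be done
None
```

The job is done and handed in at about 35 s: the arbor was seated flush in the spindle and the drift wedge then lifted it about 6.5 mm.

- **Seating:** I read the drive slot's angle from the top camera and turned the arbor to match before lowering it. The tang dropped into the slot without any twisting search. I pressed home until the collar stopped on the rim. The grip height stopped 34 mm above its holder value, as it should, and the head top read about 141 mm against 142 expected. The final press showed about 24 N vertically and 10 N sideways at the wrist. That is a little over the quoted 8 to 20 N, because the command overshot slightly against the rim before I released it.
- **Wedge:** I used the smaller wedge, the one matching the given size. I slid it along the rail and drove it in with at most about 9 N, until the tip was about 68 mm past the bore axis. The arbor was not touched while driving.
- **Last checks:** The arbor's head top rose from about 141 mm to 147–148 mm. The wedge lies on the rail in the slot, the gripper is clear of everything, and the bottle, jar and cup look unmoved.

**What disagreed:** The fingertips were about 30 mm higher than the reported TCP position implied. My first grasp therefore closed on the arbor's brass stud. I opened without lifting, lowered by 29 mm and gripped the head properly, then allowed for the offset in the remaining moves.

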